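# Fit a new cartridge in the laser cutter's smoke filter

## Robot

A 6-joint arm with a two-finger parallel gripper is mounted at the origin on the work surface. World frame = base frame: x ahead of the robot, y to its left, z up, the work surface at z = 0. Lengths are in m, angles in rad, forces in N, time in s.
With the tool pointing down it reaches from about 0.3 to 0.875 m from the base axis. Payload 6.4 kg.
Tool frame: the origin (TCP) lies midway between the tips of the shut fingers; the grasp point (between the pads) lies 19 mm behind it; y points along the fingers, x is the direction in which the jaws open and shut, and the axes are right-handed (so a half turn about y gives the same grasp; the last joint's range is limited). The gripper opens to 85 mm and grips with 20 to 120 N. Pads are 22 mm wide; open, the fingers measure 114 mm over their backs; the gripper's body (76 mm by 85 mm) begins 54 mm behind the grasp point. The pads swing forward as they close: fully open they stand 13 mm farther back than shut.
Start: joints at [-1.395, 0.181, 1.607, -0, 1.354, -0.206], TCP at [0.214, -0.534, 0.231] pointing down, gripper open.
Joint ranges: [-2.99, 2.99], [-0.89, 2.07], [0.3, 2.58], [-1.14, 4.28], [0, 2.63], [-3.12, 3.12]. Speed limits (rad/s): [2.57, 2.57, 3.01, 3.14, 3.14, 3.14].

## Interface

Orientations are given as a unit quaternion [w, x, y, z].
In Python, from bench import ctrl gives the robot as it stands.
- The arm moves only by the tool step_arm, never from a script. Its argument "commands" is a list of rows, each a list of 7 numbers: the turn, a rotation vector about the tool's x, y, z in units of 6 degrees (1.0 is 6 degrees), then the shift along the tool's x, y, z in units of 30 mm (1.0 is 30 mm), then the opening, from 0 (shut) to 1 (fully open). A call has 1 to 10 rows; each row shifts and turns the commanded pose from where the row before left it, along the tool's axes as they then stand; what a row does not reach is not made up. A row lasts 1/10 s, in which the tool goes at most 50 mm and 8.59 degrees, less where a joint would pass 70% of its speed; a pose out of reach is approached as far as the arm can. A call with a number of a shift or a turn outside -1 to 1 is refused whole. A call with a gripper value outside its range is refused whole. The fingers move at their own pace and stop on an object; the grip force is fixed at half the most. Time passes only in rows, so rows that do not move let the fingers close. It gives the time, the measured TCP pose, the force and the opening at its end, in the units of the state.
- ctrl.get_obs(): the state, without advancing time (a new reading comes with each control period).
- ctrl.camera(name): name is "side" or "top" or "wrist"; returns (picture, depth): 400x640x3 uint8, blue, green, red; 400x640 float32, m along the optical axis (not along the pixel's ray), 0 where there is no reading.
- ctrl.get_calibration(name): a dict with "intrinsics" (3x3 intrinsics, pixels), "R" (3x3) and "t" (3): a world point X has camera coordinates R X + t. Camera axes: x right, y down, z forward; pixel columns grow to the right and rows downward; lengths in m; the calibration is good to about 2 mm. A picture is of the moment at which its call begins: read the wrist's pose just before it. get_calibration takes no time and is no camera call; for the wrist camera it gives the pose at the moment of the call.
- ctrl.hand_in(): hands the job in, once; it reports no verdict.
Trained networks look in the newest picture that a camera, given by its name, has taken for a name from the list of things; names that differ only in an ending like _2 or _b are one class to them, and where a whole thing is asked for, a point or a joint stands for the part that bears it (a point fixed in the world has none). Each returns a list of dicts, best first, with "p" (0 to 1); they miss things now and then, are a little off and sometimes report something else, mostly with a low value. They report only what shows in the picture. A call takes as long as a camera call.
- ctrl.boxes_of(thing, camera): "point" ([x, y, z] in m, in the coordinates of the camera as it stood for that picture, good to about 4 mm: the middle of the surface that is visible of it).
- ctrl.silhouettes(thing, camera): "pixels" (400x640 bool, what is visible of it).
The state is a dict: "time_s": time; "q": joint angles; "dq": joint speeds; "joint_efforts": joint torques, N m; "eef_pos": TCP position; "eef_rot": TCP orientation; "wrist_force": force on the tool from outside, world axes, zero at the start; "torque": the same for the moment, N m; "opening": opening from 0.0 (shut) to 1.0 (fully open).
Only numpy, scipy, OpenCV 4.12 (cv2) and the standard library are available. Lean on these libraries where they do the work, as an engineer would, in place of code of your own. Each camera call takes 0.05 s, during which the arm holds its last target.

## Task

The laser cutter's smoke filter is empty and needs its new cartridge: back off the wing nut on the front of the sloping lid until it clears the lug's raised lip, swing its bolt forward and well down out of the slotted lug, and lay the lid right back against its stop. Then stand the pleated cartridge upright on the spindle inside the box, lowered (not dropped) until it sits fully home, and let go. Leave the nut backed off, the bolt out and the lid open so that I can check the seal, and do not knock over or push away any of the other things on the table.

Things in the scene. Friction and masses are not known exactly. Their poses are not given: they have to be found in the camera images.
- filter_box: Grey steel filter box, 130 mm deep (x), 170 wide (y), fixed. Origin: on the table under the spindle, mid-box. Its front faces its own -x, roughly the robot's left (+y); y is along the lid's hinge. Rim and lid slope 28 degrees: front rim 106 mm above the table, back rim 175. Walls 4 mm; inner floor 50 mm above the table. A pipe stub sticks out 30 mm behind, a small gauge on the -y side.
- nut_grip (a point): On the steel wing nut's axis, mid-height of its wings, 24 mm above the lug's face when tight. z points up the bolt (while clamped 28 degrees from vertical, leaning to the box's front); x runs along the wings, 58 mm tip to tip and 10 mm thick: pinch them along y. Wings reach 10 mm above and 8 mm below the point; the hub below is 19 mm across. The frame turns and travels with the nut.
- wing_nut (a joint): Turn of the wing nut, rad: 0 is tight, starts at 0 to 0.4, grows as it is loosened (anticlockwise seen from above), up to 4.6. The coarse quick thread lifts it 1.6 mm per rad. Its washer foot clears the lug's 2 mm lip at about 2.2 rad: give it 2.4 or more. Friction 0.06 N m; it stays where left.
- swing_bolt (a joint): Swing of the eyebolt, rad: 0 is in the lug's slot, square to the lid; grows as it swings forward and down about its pivot, to a stop at 1.0. Clear of the lid from about 0.5; well down is 0.75 or more. The pivot is stiff (0.08 N m): it stays where left. It cannot leave the slot while the nut is below the lip.
- bolt_pivot (a point): Pivot of the eyebolt, low on the front of the box, axis along the box's y. The lug's face lies 54 mm above it along the bolt, point nut_grip 78 mm (nut tight).
- lug (a point): Middle of the upper face of the slotted lug, a dark steel fork on the middle of the lid's front edge: 46 mm wide (y), 12 thick (z), 55 long (x), slot 14 wide, open to the front. 10 mm behind the bolt's axis, 185 mm from the hinge; z is the lid's outward normal, x runs up to the hinge. Handy for lifting the lid: pinch its two sides along y (25 mm free beside and below, bolt out).
- lid_hinge (a point): Middle of the lid's hinge line (along y) at the back rim, 177 mm above the table. The frame turns with the lid: x points from the front edge to the hinge, z is the outward normal; point lug is at x -185, z 8 mm in it. The grey lid is 150 mm long, 184 wide, 6 thick, with a raised panel 26 mm high from 130 to 14 mm before the hinge.
- lid (a joint): Opening of the lid, rad: 0 is closed (sloping 28 degrees down to the front), 2.06 is upright, 2.2 is the stop, leaning slightly back. Open counts from 1.95. A stiff hinge (0.55 N m) holds it where left; lifting the 0.45 kg lid takes about 6 N at the lug.
- seat (a point): Centre of the inner floor at the foot of the spindle, 50 mm above the table: the cartridge's underside comes to rest here.
- spindle_tip (a point): Top of the upright steel spindle, 16 mm in diameter, 75 mm tall above the floor (125 mm above the table), tapered over its last 9 mm.
- cartridge: The new filter cartridge: hollow upright cylinder, 62 mm in diameter, 90 mm tall, white pleats, black end caps, 24 mm bore right through, 0.11 to 0.22 kg. Origin: centre of its underside, z along its axis. Starts standing on the table in front of the filter box, to the robot's left. On the spindle its top is 140 mm above the table; pinch it across its top 30 mm.
- paint_pot: Bystander: white plastic pot with a white screw cap, closed, 66 mm in diameter, 80 mm tall, standing in the same area as the cartridge. Origin: centre of its underside.
- screwdriver: Bystander: black-handled screwdriver, 180 mm long (x), lying beside the filter box on its own +y side (away from the robot). Origin: under its middle.
- brush: Bystander: wooden brush, 200 mm long (x), lying beside the filter box on its own -y side (near the robot). Origin: under its middle.
- wrench: Bystander: flat steel wrench, 160 mm long (x), 8 mm thick, lying between the cartridge's and the pot's places. Origin: under its middle.
- mug: Bystander: white mug, 80 mm in diameter, 92 mm tall. Origin: centre of its underside.
- tape_roll: Bystander: empty cardboard tape core, 96 mm in diameter, 48 mm tall, lying flat. Origin: centre of its underside.
- water_bottle: Bystander: teal drinking bottle, 70 mm in diameter, 190 mm tall. Origin: centre of its underside.

How it is judged:
By the outcome, as a careful person would: the job done as asked, in the order asked, and still so for the second after the job is handed in, with the robot touching nothing.
It also fails if it takes over 72 s, if anything falls off the work surface, if the arm or the gripper's body presses on something with over 40 N, if the wrist force passes 120 N, or if a joint passes its speed limit or range.

## Working session

There is one attempt and no reset: what is moved stays moved. The work goes in short steps, Python scripts to look and compute and a tool call to move; the robot and the scene stay as the last step left them, time stands still between calls to the robot, and variables do not carry over. Pictures are saved under pics/ and viewed, and the job is handed in when it is done.

Besides the shell and the picture viewer there is one more tool, called after "Call:" as name([rows], argument=value, ...), one row to a line, values as JSON. step_arm: Moves the arm, as the interface text tells. Its arguments: {"type":"object","properties":{"commands":{"type":"array"}},"required":["commands"]}

```bash
ls -la; mkdir -p pics; cat > h.py <<'E'
import numpy as np, cv2
from scipy.spatial.transform import Rotation as R
from bench import ctrl
def cal(n):
    c=ctrl.get_calibration(n); return np.array(c["intrinsics"]),np.array(c["R"]),np.array(c["t"])
def toworld(n,p,c=None):
    K,Rr,t=c or cal(n); return Rr.T@(np.array(p)-t)
def pix2w(n,u,v,d,c=None):
    K,Rr,t=c or cal(n); return Rr.T@(np.array([(u-K[0,2])/K[0,0]*d,(v-K[1,2])/K[1,1]*d,d])-t)
def w2pix(n,X,c=None):
    K,Rr,t=c or cal(n); p=K@(Rr@np.array(X)+t); return p[:2]/p[2]
def rot(q): return R.from_quat([q[1],q[2],q[3],q[0]])
def st():
    o=ctrl.get_obs(); print("t",round(o["time_s"],2),"pos",np.round(o["eef_pos"],4),"rot",np.round(o["eef_rot"],4),"F",np.round(o["wrist_force"],1),"op",round(o["opening"],3),"q",np.round(o["q"],3)); return o
E
python3 - <<'E'
from h import *
o=st(); print(rot(o["eef_rot"]).as_matrix().round(3))
for n in ["side","top","wrist"]:
    c=cal(n)
    im,d=ctrl.camera(n); cv2.imwrite(f"pics/{n}0.png",im); np.save(f"{n}0.npy",d)
    print(n,c[0].round(1).tolist(),c[1].round(3).tolist(),c[2].round(3).tolist())
E
```

```text
total 12
drwxr-xr-x  3 agent agent 4096 Dec  7 01:27 .
drwxr-xr-x 23 root  root  4096 Dec  7 01:26 ..
drwxr-xr-x  2 agent agent 4096 Dec  7 01:27 pics
t 0.0 pos [ 0.2142 -0.5331  0.2304] rot [ 0.5862 -0.5854  0.3965 -0.3956] F [ 0.8  0.2 -0.1] op 1.002 q [-1.395  0.182  1.608 -0.     1.354 -0.206]
[[ 0.373 -0.     0.928]
 [-0.928  0.002  0.373]
 [-0.002 -1.     0.   ]]
side [[508.9, 0.0, 322.9], [0.0, 508.9, 193.6], [0.0, 0.0, 1.0]] [[-0.981, -0.192, -0.003], [-0.121, 0.627, -0.769], [0.15, -0.754, -0.639]] [0.515, 0.164, 1.412]
top [[391.3, 0.0, 318.5], [0.0, 391.3, 200.4], [0.0, 0.0, 1.0]] [[0.024, -1.0, 0.018], [-0.991, -0.027, -0.129], [0.129, -0.015, -0.992]] [-0.029, 0.544, 1.2]
wrist [[314.6, 0.0, 321.0], [0.0, 314.6, 199.6], [0.0, 0.0, 1.0]] [[0.372, -0.928, -0.002], [-0.893, -0.359, 0.272], [-0.253, -0.099, -0.962]] [-0.572, -0.036, 0.379]
```

View pics/side0.png

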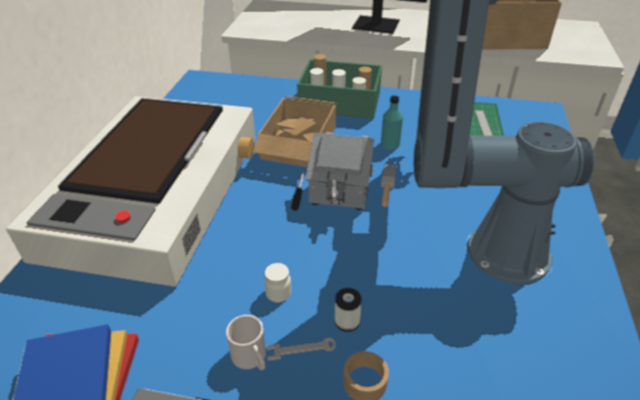

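View pics/top0.png

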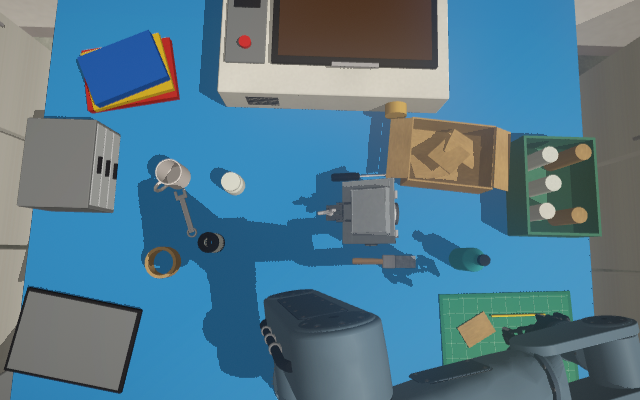

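View pics/wrist0.png

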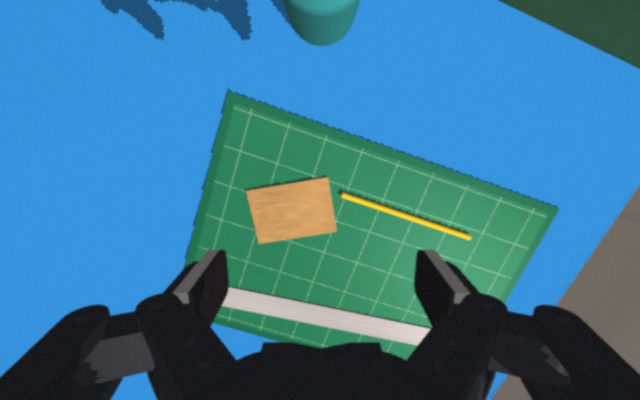

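The side view shows the box at (340,170), the cartridge at (348,308) and the pot at (277,282). In the top view, the box is at (370,212) with its nut facing left (+y) at about (328,212), and the cartridge is at (210,242).

```bash
python3 - <<'E'
from h import *
for n in ["side","top"]:
    c=cal(n)
    for th in ["filter_box","nut_grip","lug","lid_hinge","bolt_pivot","cartridge","paint_pot","screwdriver","brush","wrench","mug","tape_roll","water_bottle"]:
        r=ctrl.boxes_of(th,n)
        print(n,th,[(round(x["p"],2),toworld(n,x["point"],c).round(3).tolist(), w2pix(n,toworld(n,x["point"],c),c).round().tolist()) for x in r[:2]])
im,d=ctrl.camera("top");np.save("top0.npy",d)
cv2.imwrite("pics/topz.png",cv2.resize(im[150:290,140:420],None,fx=2.85,fy=2.85,interpolation=cv2.INTER_CUBIC))
im,d=ctrl.camera("side");np.save("side0.npy",d)
cv2.imwrite("pics/sidez.png",cv2.resize(im[120:220,270:420],None,fx=5,fy=5,interpolation=cv2.INTER_CUBIC))
st()
E
```

```text
side filter_box [(0.72, [0.496, -0.114, 0.133], [340.0, 170.0])]
side nut_grip []
side lug [(0.91, [0.498, -0.133, 0.151], [340.0, 161.0]), (0.2, [0.585, 0.274, 0.058], [277.0, 283.0])]
side lid_hinge [(0.73, [0.502, -0.13, 0.151], [339.0, 161.0]), (0.21, [0.378, -0.446, 0.092], [390.0, 126.0])]
side bolt_pivot [(0.51, [0.5, -0.041, 0.115], [334.0, 190.0])]
side cartridge [(0.62, [0.403, 0.331, 0.071], [347.0, 310.0])]
side paint_pot [(0.9, [0.585, 0.273, 0.059], [278.0, 282.0])]
side screwdriver [(0.77, [0.626, -0.099, 0.026], [297.0, 195.0])]
side brush [(0.65, [0.356, -0.236, 0.018], [389.0, 181.0])]
side wrench [(0.65, [0.502, 0.409, 0.007], [298.0, 347.0])]
side mug [(0.62, [0.618, 0.447, 0.058], [243.0, 340.0])]
side tape_roll [(0.57, [0.345, 0.473, 0.037], [363.0, 377.0]), (0.24, [0.502, -0.046, 0.117], [334.0, 188.0])]
side water_bottle [(0.7, [0.374, -0.443, 0.092], [391.0, 126.0]), (0.54, [0.503, -0.038, 0.118], [333.0, 190.0])]
top filter_box [(0.91, [0.498, -0.15, 0.158], [366.0, 212.0]), (0.73, [0.499, -0.032, 0.117], [324.0, 212.0])]
top nut_grip []
top lug [(0.9, [0.49
[... 241 characters left out ...]
.305, 0.092], [209.0, 242.0])]
top paint_pot [(0.91, [0.589, 0.249, 0.078], [233.0, 182.0]), (0.67, [0.504, -0.154, 0.161], [368.0, 210.0])]
top screwdriver [(0.66, [0.628, -0.108, 0.018], [348.0, 176.0])]
top brush [(0.68, [0.357, -0.246, 0.02], [390.0, 262.0])]
top wrench [(0.85, [0.498, 0.406, 0.008], [186.0, 212.0])]
top mug [(0.68, [0.611, 0.455, 0.044], [169.0, 175.0])]
top tape_roll [(0.71, [0.342, 0.466, 0.04], [160.0, 262.0])]
top water_bottle [(0.97, [0.366, -0.452, 0.127], [469.0, 262.0]), (0.46, [0.496, -0.034, 0.118], [325.0, 213.0])]
t 1.55 pos [ 0.2143 -0.5336  0.2313] rot [ 0.5858 -0.5858  0.3961 -0.396 ] F [ 0.8 -0.8  0. ] op 1.0 q [-1.395  0.181  1.607 -0.     1.354 -0.206]
```

View pics/topz.png

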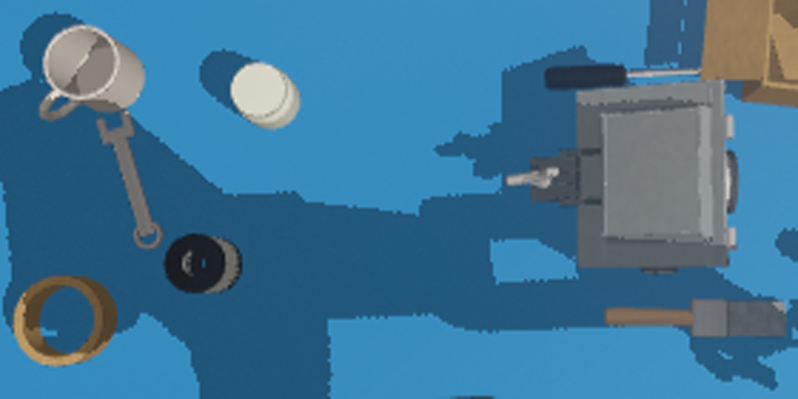

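View pics/sidez.png

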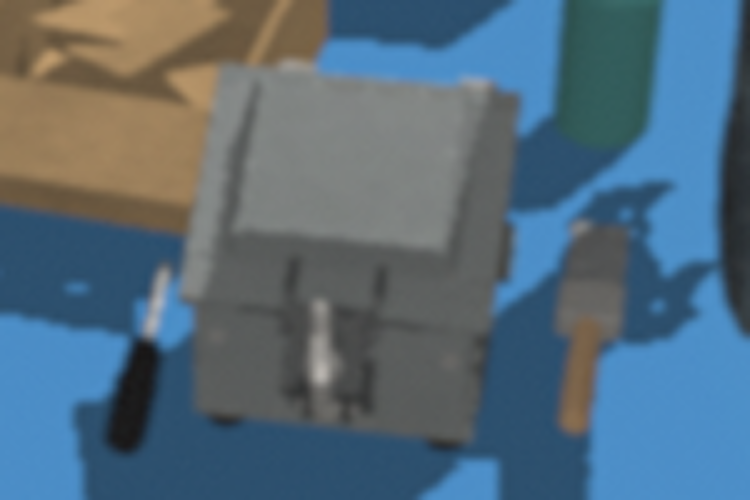

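The box front and nut face +y. Next I'll fit the box pose from the depth pictures.

```bash
cat >> h.py <<'E'
def cloud(n,d,c=None):
    K,Rr,t=c or cal(n)
    v,u=np.mgrid[0:400,0:640]; m=d>0
    P=np.stack([(u-K[0,2])/K[0,0]*d,(v-K[1,2])/K[1,1]*d,d],-1)
    return (P-t)@Rr, m
def plane(p):
    c=p.mean(0)
    for _ in range(5):
        n=np.linalg.svd(p-c,full_matrices=False)[2][2]; r=(p-c)@n; k=abs(r)<max(2*r.std(),.0015); p=p[k]; c=p.mean(0)
    return c,n*np.sign(n[2]),len(p),r.std()
E
python3 - <<'E'
from h import *
for n in ["top","side"]:
    P,m=cloud(n,np.load(n+"0.npy"))
    x,y,z=P[...,0],P[...,1],P[...,2]
    tab=m&(x>.45)&(x<.6)&(y>.05)&(y<.2)&(z<.03); print(n,"table z",np.median(z[tab]))
    s=m&(x>.465)&(x<.535)&(y>-.195)&(y<-.125)&(z>.1)
    c,nn,k,sd=plane(P[s]); print("panel",c.round(4),nn.round(4),k,sd, "yaw of normal",np.degrees(np.arctan2(nn[1],nn[0])),"tilt",np.degrees(np.arccos(nn[2])))
    # height above lid plane in sloped frame
    for yy in np.arange(-.25,0.0,.01):
        q=m&(abs(y-yy)<.004)&(z>.05)&(x>.38)&(x<.62)
        if q.sum(): print(round(yy,3),q.sum(),"x",x[q].min().round(3),x[q].max().round(3),"z",np.median(z[q]).round(3),z[q].min().round(3),z[q].max().round(3))
E
```

```text
top table z -0.00039951656621975336
panel [ 0.5001 -0.1616  0.1721] [-0.0022  0.4757  0.8796] 595 0.0016022491162710466 yaw of normal 90.26855265616862 tilt 28.405143155339566
-0.25 63 x 0.472 0.619 z 0.1 0.079 0.11
-0.24 16 x 0.489 0.619 z 0.102 0.081 0.106
-0.23 47 x 0.413 0.618 z 0.181 0.072 0.185
-0.22 210 x 0.413 0.617 z 0.18 0.076 0.187
-0.21 196 x 0.413 0.596 z 0.177 0.161 0.185
-0.2 196 x 0.412 0.596 z 0.185 0.156 0.193
-0.19 210 x 0.41 0.594 z 0.186 0.106 0.193
-0.18 216 x 0.407 0.595 z 0.18 0.111 0.191
-0.17 213 x 0.407 0.595 z 0.175 0.11 0.184
-0.16 211 x 0.407 0.596 z 0.169 0.106 0.179
-0.15 190 x 0.409 0.594 z 0.164 0.105 0.173
-0.14 193 x 0.411 0.594 z 0.159 0.13 0.167
-0.13 193 x 0.411 0.595 z 0.153 0.124 0.161
-0.12 188 x 0.411 0.593 z 0.148 0.121 0.156
-0.11 222 x 0.411 0.594 z 0.138 0.116 0.151
-0.1 180 x 0.411 0.595 z 0.116 0.11 0.127
-0.09 171 x 0.411 0.591 z 0.111 0.103 0.122
-0.08 64 x 0.475 0.592 z 0.108 0.103 0.115
-0.07 56 x 0.475 0.529 z 0.104 0.096 0.112
-0.06 38 x 0.479 0.524 z 0.098 0.089 0.138
-0.05 47 x 0.479 0.524 z 0.094 0.083 0.137
-0.04 43 x 0.479 0
[... 691 characters left out ...]
174 0.081 0.184
-0.16 182 x 0.408 0.596 z 0.169 0.086 0.183
-0.15 171 x 0.412 0.596 z 0.164 0.132 0.175
-0.14 177 x 0.413 0.596 z 0.158 0.122 0.171
-0.13 156 x 0.412 0.595 z 0.153 0.119 0.166
-0.12 185 x 0.413 0.596 z 0.148 0.063 0.163
-0.11 408 x 0.411 0.596 z 0.131 0.109 0.155
-0.1 302 x 0.413 0.595 z 0.112 0.05 0.143
-0.09 424 x 0.412 0.596 z 0.097 0.05 0.128
-0.08 59 x 0.475 0.59 z 0.109 0.079 0.118
-0.07 59 x 0.476 0.532 z 0.102 0.05 0.112
-0.06 43 x 0.48 0.526 z 0.097 0.058 0.135
-0.05 52 x 0.481 0.525 z 0.093 0.073 0.14
-0.04 51 x 0.48 0.526 z 0.092 0.079 0.129
-0.03 7 x 0.498 0.504 z 0.118 0.114 0.121
-0.02 8 x 0.496 0.503 z 0.118 0.113 0.121
-0.01 13 x 0.495 0.501 z 0.111 0.105 0.12
```

```bash
cat >> h.py <<'E'
def plan(p0,R0,p1,R1,N,op=1.0,show=True,turn=None):
    """world-linear / slerp rows; turn: optional fixed body rotvec (rad, total) instead of the shortest"""
    rv=(R0.inv()*R1).as_rotvec() if turn is None else np.array(turn,float)
    rows=[];Rc=R0
    for i in range(N):
        sh=Rc.inv().apply((np.array(p1)-p0)/N)
        rows.append(np.r_[np.degrees(rv)/N/6,sh/.03,op])
        Rc=Rc*R.from_rotvec(rv/N)
    rows=np.array(rows)
    if show:
        print("max",abs(rows[:,:6]).max().round(2)); print("["+",".join("["+",".join(f"{x:.2f}".rstrip('0').rstrip('.') for x in r)+"]" for r in rows)+"]")
    return rows
def Rxyz(x,y):
    x=np.array(x,float);y=np.array(y,float);x/=np.linalg.norm(x);y-=x*(x@y);y/=np.linalg.norm(y)
    return R.from_matrix(np.stack([x,y,np.cross(x,y)],1))
def cur():
    o=st(); return np.array(o["eef_pos"]),rot(o["eef_rot"])
E
python3 - <<'E'
from h import *
p,r=cur()
print((r.inv()*Rxyz([-1,0,0],[0,0,-1])).as_rotvec())
plan(p,r,[.502,.03,.30],None,22,turn=[0,1.95,0])
E
```

```text
t 1.55 pos [ 0.2143 -0.5336  0.2313] rot [ 0.5858 -0.5858  0.3961 -0.396 ] F [ 0.8 -0.8  0. ] op 1.0 q [-1.395  0.181  1.607 -0.     1.354 -0.206]
[ 3.44653295e-05  1.95260681e+00 -4.06829325e-06]
max 0.96
[[0,0.85,0,-0.63,-0.1,0.72,1],[0,0.85,0,-0.69,-0.1,0.66,1],[0,0.85,0,-0.75,-0.1,0.6,1],[0,0.85,0,-0.8,-0.1,0.53,1],[0,0.85,0,-0.84,-0.1,0.46,1],[0,0.85,0,-0.88,-0.1,0.38,1],[0,0.85,0,-0.91,-0.1,0.3,1],[0,0.85,0,-0.93,-0.1,0.22,1],[0,0.85,0,-0.95,-0.1,0.14,1],[0,0.85,0,-0.96,-0.1,0.05,1],[0,0.85,0,-0.96,-0.1,-0.03,1],[0,0.85,0,-0.95,-0.1,-0.12,1],[0,0.85,0,-0.94,-0.1,-0.2,1],[0,0.85,0,-0.92,-0.1,-0.28,1],[0,0.85,0,-0.89,-0.1,-0.36,1],[0,0.85,0,-0.85,-0.1,-0.44,1],[0,0.85,0,-0.81,-0.1,-0.51,1],[0,0.85,0,-0.76,-0.1,-0.58,1],[0,0.85,0,-0.71,-0.1,-0.65,1],[0,0.85,0,-0.65,-0.1,-0.71,1],[0,0.85,0,-0.58,-0.1,-0.76,1],[0,0.85,0,-0.51,-0.1,-0.81,1]]
```

Call:
step_arm([
  [0,0.85,0,-0.63,-0.3,0.72,1],
  [0,0.85,0,-0.69,-0.3,0.66,1],
  [0,0.85,0,-0.75,-0.3,0.6,1],
  [0,0.85,0,-0.8,-0.3,0.53,1],
  [0,0.85,0,-0.84,-0.3,0.46,1],
  [0,0.85,0,-0.88,-0.2,0.38,1],
  [0,0.85,0,-0.91,-0.2,0.3,1],
  [0,0.85,0,-0.93,-0.2,0.22,1],
  [0,0.85,0,-0.95,-0.1,0.14,1],
  [0,0.85,0,-0.96,0,0.05,1],
])

```text
time_s: 2.55
eef_pos: [0.3456, -0.2767, 0.2981]
eef_rot: [-0.357, 0.357, -0.61, 0.611]
wrist_force: [-0.3, 0.6, -0.3]
opening: 0.999
```

```bash
python3 - <<'E'
from h import *
p,r=cur()
R1=Rxyz([-1,0,0],[0,0,-1])
plan(p,r,[.502,.03,.30],R1,12)
E
```

```text
t 2.55 pos [ 0.3456 -0.2767  0.2981] rot [-0.3571  0.357  -0.6098  0.6109] F [-0.3  0.6 -0.3] op 0.999 q [-0.945 -0.183  1.835  0.     1.487  1.138]
max 0.96
[[-0,0.84,-0,-0.96,-0.01,-0.04,1],[-0,0.84,-0,-0.95,-0.01,-0.12,1],[-0,0.84,-0,-0.93,-0.01,-0.21,1],[-0,0.84,-0,-0.91,-0.01,-0.29,1],[-0,0.84,-0,-0.88,-0.01,-0.37,1],[-0,0.84,-0,-0.85,-0.01,-0.44,1],[-0,0.84,-0,-0.81,-0.01,-0.52,1],[-0,0.84,-0,-0.76,-0.01,-0.58,1],[-0,0.84,-0,-0.7,-0.01,-0.65,1],[-0,0.84,-0,-0.64,-0.01,-0.71,1],[-0,0.84,-0,-0.58,-0.01,-0.76,1],[-0,0.84,-0,-0.51,-0.01,-0.81,1]]
```

Call:
step_arm([
  [0,0.84,0,-0.96,0,-0.04,1],
  [0,0.84,0,-0.95,0,-0.12,1],
  [0,0.84,0,-0.93,0,-0.21,1],
  [0,0.84,0,-0.91,0,-0.29,1],
  [0,0.84,0,-0.88,0,-0.37,1],
  [0,0.84,0,-0.85,0,-0.44,1],
  [0,0.84,0,-0.81,0,-0.52,1],
  [0,0.84,0,-0.76,0,-0.58,1],
  [0,0.84,0,-0.7,0,-0.65,1],
  [0,0.84,0,-0.64,0,-0.71,1],
])

```text
time_s: 3.55
eef_pos: [0.4744, -0.0199, 0.2975]
eef_rot: [-0.063, 0.063, -0.704, 0.704]
wrist_force: [0.7, -0.3, -1.1]
opening: 1.002
```

```bash
python3 - <<'E'
from h import *
p,r=cur()
R1=Rxyz([-1,0,0],[0,-.469,-.883])
plan(p,r,[.502,.025,.235],R1,9)
E
```

```text
t 3.55 pos [ 0.4744 -0.0199  0.2975] rot [-0.0634  0.0632 -0.7042  0.7043] F [ 0.7 -0.3 -1.1] op 1.002 q [-0.293 -0.102  1.766 -0.     1.477  2.67 ]
max 0.52
[[0.52,0.19,-0.05,-0.13,0.23,-0.15,1],[0.52,0.19,-0.05,-0.13,0.22,-0.16,1],[0.52,0.19,-0.05,-0.13,0.21,-0.17,1],[0.52,0.19,-0.05,-0.12,0.2,-0.19,1],[0.52,0.19,-0.05,-0.12,0.19,-0.2,1],[0.52,0.19,-0.05,-0.12,0.18,-0.21,1],[0.52,0.19,-0.05,-0.11,0.17,-0.23,1],[0.52,0.19,-0.05,-0.11,0.15,-0.24,1],[0.52,0.19,-0.05,-0.11,0.14,-0.25,1]]
```

Call:
step_arm([
  [0.94,0.34,-0.09,-0.23,0.41,-0.27,1],
  [0.94,0.34,-0.09,-0.23,0.38,-0.3,1],
  [0.94,0.34,-0.09,-0.22,0.35,-0.35,1],
  [0.94,0.34,-0.09,-0.21,0.32,-0.4,1],
  [0.94,0.34,-0.09,-0.2,0.28,-0.44,1],
])

```text
time_s: 4.05
eef_pos: [0.4994, -0.0299, 0.2588]
eef_rot: [-0.026, 0.038, -0.542, 0.839]
wrist_force: [0.8, -0.2, -0.1]
opening: 1.003
```

```bash
python3 - <<'E'
from h import *
p,r=cur(); print(r.as_matrix().round(3))
c=cal("wrist"); im,d=ctrl.camera("wrist"); cv2.imwrite("pics/w1.png",im); np.save("w1.npy",d); np.savez("w1c.npz",*c)
for th in ["nut_grip","lug","wing_nut","swing_bolt"]:
    print(th,[(round(x["p"],2),toworld("wrist",x["point"],c).round(4).tolist()) for x in ctrl.boxes_of(th,"wrist")[:2]])
E
```

```text
t 4.05 pos [ 0.4994 -0.0299  0.2588] rot [-0.0263  0.0377 -0.5416  0.8394] F [ 0.8 -0.2 -0.1] op 1.003 q [-0.033  0.032  1.772 -0.436  1.342  3.117]
[[-0.996  0.003  0.092]
 [-0.085 -0.412 -0.907]
 [ 0.035 -0.911  0.41 ]]
nut_grip [(0.83, [0.4991, -0.0386, 0.1164])]
lug [(0.55, [0.5022, -0.1488, 0.1617])]
wing_nut [(0.71, [0.4959, -0.0365, 0.1225])]
swing_bolt [(0.76, [0.4935, -0.0419, 0.1166]), (0.54, [0.6206, -0.0909, 0.0245])]
```

View pics/w1.png

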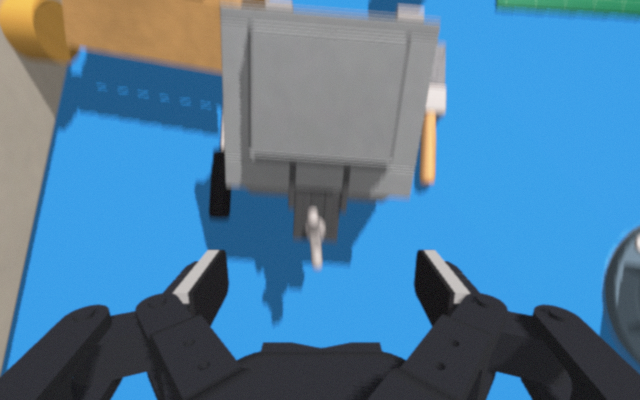

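```bash
python3 - <<'E'
from h import *
z=np.load("w1c.npz"); c=(z["arr_0"],z["arr_1"],z["arr_2"]); d=np.load("w1.npy")
P,m=cloud("wrist",d,c)
nz=np.array([0,.4695,.8829]); bx=np.array([0,-.8829,.4695])
O=np.array([.502,-.161,0])
# frame coords: a = world x, b = along bx, h = along nz, relative nominal nut grip
G=np.array([.502,-.0388,.1137])
Q=P-G; a=Q[...,0]; b=Q@bx; h=Q@nz
s=m&(abs(a)<.045)&(abs(b)<.05)&(h>-.012)&(h<.02)
print(s.sum(),"a",a[s].min(),a[s].max(),"b",b[s].min(),b[s].max(),"h",np.percentile(h[s],[5,50,95]))
pts=np.stack([a[s],b[s]],1); rect=cv2.minAreaRect((pts*1000).astype(np.float32)); print(rect)
cc=pts.mean(0); w=np.linalg.svd(pts-cc)[2][0]; print("mean",cc,"dir",w,"angle from bx",np.degrees(np.arctan2(w[0],w[1])))
for b0 in np.arange(-.04,.045,.008):
    k=s&(abs(b-b0)<.004)
    if k.sum(): print(b0.round(3),k.sum(),"a",a[k].min().round(4),a[k].mean().round(4),a[k].max().round(4),"h",h[k].max().round(4))
# lug plane and edges
s=m&(abs(h+.024)<.006)&(b>-.01)&(b<.05)&(abs(a)<.04)
print("lug a",a[s].min(),a[s].max(),"h",np.median(h[s]),"b",b[s].min(),b[s].max(),s.sum())
s=m&(abs(a)<.05)&(b>.09)&(b<.16); c0,nn,k,sd=plane(P[s]); print("panel",c0,nn,k,sd)
s=m&(P[...,2]>.09)&(abs(a)<.12)&(b>.05)&(b<.2)
for b0 in np.arange(.05,.2,.02):
    k=s&(abs(b-b0)<.004)
    if k.sum():print(b0.round(3),a[k].min().round(4),a[k].max().round(4),h[k].max().round(4))
E
```

```text
698 a -0.010831956145129218 0.006513825175802457 b -0.025962441527667017 0.029302671772724605 h [-0.00800167  0.00884216  0.01502117]
((-2.2010231018066406, 1.685272216796875), (55.35365676879883, 16.772537231445312), 89.20787811279297)
mean [-0.00247993  0.00224574] dir [-0.16886056 -0.98563995] angle from bx -170.27842379317477
-0.024 59 a -0.0108 -0.0061 -0.0011 h 0.0158
-0.016 109 a -0.0105 -0.0055 -0.0003 h 0.0152
-0.008 99 a -0.01 -0.0038 0.0049 h 0.0113
0.0 126 a -0.0106 -0.0032 0.0061 h 0.0095
0.008 87 a -0.0091 -0.0023 0.0044 h 0.0112
0.016 72 a -0.0047 -0.0001 0.0057 h 0.0154
0.024 130 a -0.0041 0.0015 0.0065 h 0.0163
0.032 16 a -0.0015 0.0015 0.004 h 0.0078
lug a -0.039802009532830473 0.03997772264115884 h -0.02398263620155945 b -0.009956669445949666 0.04999418706081144 2863
panel [ 0.50231579 -0.15295359  0.16837045] [-0.00878243  0.46883047  0.88324451] 10025 0.0006431516784529179
0.05 -0.0928 0.0899 0.2084
0.07 -0.0928 0.0909 0.2251
0.09 -0.0923 0.091 0.2303
0.11 -0.0918 0.0915 -0.0028
0.13 -0.0921 0.0921 -0.0031
0.15 -0.0914 0.0917 -0.0029
0.17 -0.091 0.0926 -0.0029
0.19 -0.0911 0.0931 -0.0233
```

```bash
python3 - <<'E'
from h import *
z=np.load("w1c.npz"); c=(z["arr_0"],z["arr_1"],z["arr_2"]); d=np.load("w1.npy")
P,m=cloud("wrist",d,c)
nz=np.array([-.0075,.4694,.8829]); bx=np.array([.0141,-.8828,.4695]); ax=np.cross(nz,bx)
G=np.array([.500,-.0388,.1137])
Q=P-G; a=Q@ax; b=Q@bx; h=Q@nz
for b0 in np.arange(-.024,.07,.008):
  for lo,hi in ((-.022,-.011),(.011,.022),(-.010,.010)):
    k=m&(abs(b-b0)<.004)&(a>lo)&(a<hi)&(abs(h)<.05)
    if k.sum()>3: print(b0.round(3),lo,k.sum(),"h",np.percentile(h[k],[10,50,90]).round(4))
k=m&(abs(h+.022)<.006)&(b>.008)&(b<.03); print("lug edges a",np.percentile(a[k],[1,99]), a[k].min(),a[k].max())
k=m&(abs(h+.022)<.006)&(abs(a)<.022)&(abs(a)>.008); print("lug front b",np.percentile(b[k],[0.5,1,2]))
k=m&(abs(a)<.06)&(h>-.006)&(h<.004)&(b>.04); print("panel front edge b",np.percentile(b[k],[0.5,1,3]))
E
```

```text
-0.024 -0.01 59 h [0.0121 0.0144 0.0153]
-0.016 -0.022 32 h [-0.0231 -0.022  -0.0213]
-0.016 0.011 39 h [-0.0238 -0.0223 -0.0213]
-0.016 -0.01 130 h [-0.0218  0.0103  0.0135]
-0.008 -0.022 80 h [-0.0245 -0.0238 -0.0227]
-0.008 0.011 76 h [-0.0245 -0.0235 -0.0227]
-0.008 -0.01 111 h [-0.0099  0.0076  0.0092]
0.0 -0.022 75 h [-0.0248 -0.0237 -0.0232]
0.0 0.011 73 h [-0.0245 -0.0235 -0.0227]
0.0 -0.01 161 h [-0.0188  0.0053  0.0081]
0.008 -0.022 77 h [-0.0245 -0.0239 -0.023 ]
0.008 0.011 80 h [-0.0245 -0.0238 -0.0229]
0.008 -0.01 159 h [-0.0241 -0.0082  0.0093]
0.016 -0.022 80 h [-0.0245 -0.0238 -0.023 ]
0.016 0.011 82 h [-0.0246 -0.0237 -0.0229]
0.016 -0.01 161 h [-0.0244 -0.0229  0.0137]
0.024 -0.022 78 h [-0.0245 -0.0237 -0.0227]
0.024 0.011 80 h [-0.0245 -0.0236 -0.023 ]
0.024 -0.01 280 h [-0.0244 -0.0228  0.0143]
0.032 -0.022 83 h [-0.0246 -0.0239 -0.0229]
0.032 0.011 86 h [-0.0247 -0.0238 -0.0228]
0.032 -0.01 169 h [-0.0247 -0.0237 -0.0169]
0.04 -0.022 92 h [-0.0263 -0.025  -0.0233]
0.04 0.011 90 h [-0.0262 -0.0249 -0.0234]
0.04 -0.01 170 h [-0.0264 -0.0251 -0.0234]
0.048 -0.022 85 h [-0.0266 -0.0259 -0.0249]
0.048 0.011 90 h [-0.0268 -0.0257 -0.025 ]
0.048 -0.01 155 h [-0.0266 -0.0257 -0.0248]
0.056 -0.022 91 h [-0.0265 -0.0257 -0.025 ]
0.056 0.011 90 h [-0.0266 -0.0258 -0.025 ]
0.056 -0.01 165 h [-0.0267 -0.0258 -0.025 ]
0.064 -0.022 65 h [-0.0265 -0.0252 -0.0194]
0.064 0.011 66 h [-0.0263 -0.0253 -0.0192]
0.064 -0.01 126 h [-0.0266 -0.0252 -0.0198]
lug edges a [-0.02831771  0.02721504] -0.02934199573243006 0.028190199498480905
lug front b [-0.0146496  -0.01409967 -0.01285673]
panel front edge b [0.074793   0.07552284 0.07792399]
```

```bash
cat >> h.py <<'E'
nz=np.array([-.0075,.4694,.8829]); bx=np.array([.0141,-.8828,.4695]); ax=np.cross(nz,bx)
G=np.array([.500,-.0388,.1137])+.001*bx
def Rnut(phi): # tool x=-X branch
    return Rxyz(-(np.cos(phi)*ax-np.sin(phi)*bx),-nz)
E
python3 - <<'E'
from h import *
p,r=cur()
plan(p,r,G+.045*nz,Rnut(.155),5,op=.6)
print()
plan(G+.045*nz,Rnut(.155),G-.0075*nz,Rnut(.155),3,op=.6)
E
```

```text
t 4.3 pos [ 0.4996 -0.0308  0.26  ] rot [-0.0249  0.0349 -0.5433  0.8384] F [-0.6  0.   0.3] op 1.003 q [-0.037  0.029  1.771 -0.432  1.343  3.117]
max 0.61
[[0.13,-0.16,-0.01,-0.03,0.61,-0.36,0.6],[0.13,-0.16,-0.01,-0.04,0.61,-0.37,0.6],[0.13,-0.16,-0.01,-0.04,0.6,-0.38,0.6],[0.13,-0.16,-0.01,-0.05,0.6,-0.38,0.6],[0.13,-0.16,-0.01,-0.06,0.59,-0.39,0.6]]

max 0.58
[[0,0,0,-0,0.58,0,0.6],[0,0,0,-0,0.58,0,0.6],[0,0,0,-0,0.58,0,0.6]]
```

Call:
step_arm([
  [0,-0.4,0,-0.03,0.61,-0.36,0.6],
  [0.16,-0.2,0,-0.04,0.61,-0.37,0.6],
  [0.16,-0.1,0,-0.04,0.6,-0.38,0.6],
  [0.16,-0.1,-0.02,-0.05,0.6,-0.38,0.6],
  [0.16,0,-0.02,-0.06,0.59,-0.39,0.6],
])

```text
time_s: 4.8
eef_pos: [0.4994, -0.037, 0.1655]
eef_rot: [-0.057, 0.083, -0.526, 0.845]
wrist_force: [0.7, 0.3, -0.1]
opening: 0.603
```

```bash
python3 - <<'E'
from h import *
p,r=cur()
plan(p,r,G-.0075*nz,Rnut(.155),3,op=.6)
c=cal("wrist"); im,d=ctrl.camera("wrist"); cv2.imwrite("pics/w2.png",im); np.save("w2.npy",d)
P,m=cloud("wrist",d,c); Q=P-G; a=Q@ax; b=Q@bx; h=Q@nz
s=m&(abs(a)<.02)&(abs(b)<.05)&(h>-.009)&(h<.02)
pts=np.stack([a[s],b[s]],1);w=np.linalg.svd(pts-pts.mean(0),full_matrices=False)[2][0]; print(s.sum(),pts.mean(0),pts.min(0),pts.max(0),np.arctan(w[0]/w[1]), np.percentile(h[s],[5,50,95,99]))
E
```

```text
t 4.8 pos [ 0.4994 -0.037   0.1655] rot [-0.0566  0.0833 -0.5259  0.8446] F [ 0.7  0.3 -0.1] op 0.603 q [-0.029  0.146  1.862 -0.5    1.161  3.118]
max 0.61
[[0.1,0.1,-0.02,-0.05,0.61,-0.22,0.6],[0.1,0.1,-0.02,-0.05,0.61,-0.22,0.6],[0.1,0.1,-0.02,-0.05,0.6,-0.23,0.6]]
1433 [-0.00019072  0.00144102] [-0.00885242 -0.02862605] [0.0081003  0.02818311] 0.1530248916355724 [-0.0078716   0.00918154  0.01492262  0.01571561]
```

View pics/w2.png

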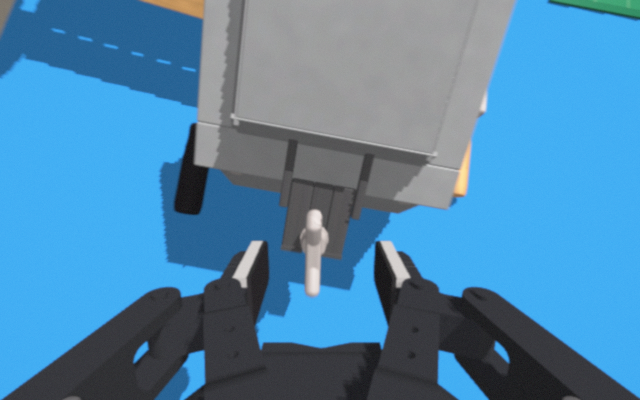

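```bash
python3 - <<'E'
from h import *
p,r=cur()
plan(p,r,G+.0*nz,Rnut(.24),3,op=.6)
E
```

```text
t 4.85 pos [ 0.4977 -0.0375  0.1628] rot [-0.0553  0.0851 -0.5261  0.8444] F [-2.3 -0.8 -2.5] op 0.596 q [-0.03   0.149  1.865 -0.501  1.159  3.118]
max 0.5
[[0.1,-0.16,-0.01,-0.07,0.5,-0.21,0.6],[0.1,-0.16,-0.01,-0.07,0.49,-0.21,0.6],[0.1,-0.16,-0.01,-0.08,0.49,-0.22,0.6]]
```

Call:
step_arm([
  [0.05,-0.4,0,-0.07,0.5,-0.21,0.6],
  [0.15,-0.1,-0.01,-0.07,0.5,-0.21,0.6],
  [0.1,0,-0.01,-0.08,0.5,-0.22,0.6],
])

```text
time_s: 5.15
eef_pos: [0.5025, -0.0449, 0.1204]
eef_rot: [-0.073, 0.11, -0.515, 0.847]
wrist_force: [-0.7, -0.5, -0.1]
opening: 0.597
```

```bash
python3 - <<'E'
from h import *
p,r=cur()
print(((p-G)@np.stack([ax,bx,nz],1)).round(4), np.degrees(r.as_matrix()[:,1]@-nz))
plan(p,r,G-.0075*nz,Rnut(.24),2,op=.6)
E
```

```text
t 5.15 pos [ 0.5025 -0.0449  0.1204] rot [-0.0735  0.1097 -0.5149  0.847 ] F [-0.7 -0.5 -0.1] op 0.597 q [-0.033  0.224  1.885 -0.549  1.073  3.118]
[0.0024 0.0076 0.003 ] 57.28861146336957
max 0.18
[[0.05,0.05,-0.03,0.01,0.18,-0.13,0.6],[0.05,0.05,-0.03,0.01,0.18,-0.13,0.6]]
```

Call:
step_arm([
  [0,-0.9,0,0,0,-0.1,0.6],
  [0.08,0,-0.05,0,0.1,-0.12,0.6],
])

```text
time_s: 5.35
eef_pos: [0.5008, -0.0413, 0.1153]
eef_rot: [-0.096, 0.15, -0.507, 0.843]
wrist_force: [0.3, -0.2, 0.5]
opening: 0.6
```

```bash
python3 - <<'E'
from h import *
p,r=cur()
M=np.stack([ax,bx,nz],1)
print(((p-G)@M).round(4), (M.T@r.as_matrix()).round(3))
plan(p,r,G-.0075*nz,Rnut(.30),1,op=.6)
E
```

```text
t 5.35 pos [ 0.5008 -0.0413  0.1153] rot [-0.0956  0.1501 -0.5069  0.8435] F [ 0.3 -0.2  0.5] op 0.6 q [-0.02   0.235  1.887 -0.562  1.072  3.049]
[0.0008 0.002  0.0002] [[-0.942  0.002  0.337]
 [ 0.337 -0.002  0.942]
 [-0.002 -1.    -0.001]]
max 0.42
[[0.01,0.42,-0.02,0,0.26,-0.07,0.6]]
```

Call:
step_arm([
  [0,0.25,0,-0.02,0.26,-0.07,0.6],
  [0,0,0,0,0,0,0.3],
  [0,0,0,0,0,0,0],
  [0,0,0,0,0,0,0],
  [0,0,0,0,0,0,0],
])

```text
time_s: 5.85
eef_pos: [0.5011, -0.0425, 0.1082]
eef_rot: [-0.09, 0.139, -0.508, 0.845]
wrist_force: [1.4, 1.3, 1.6]
opening: 0.096
```

```bash
python3 - <<'E'
from h import *
p,r=cur()
M=np.stack([ax,bx,nz],1)
print(((p-G)@M).round(4), (M.T@r.as_matrix()).round(3))
im,d=ctrl.camera("wrist"); cv2.imwrite("pics/w3.png",im)
E
```

```text
t 5.85 pos [ 0.5011 -0.0425  0.1082] rot [-0.0896  0.1386 -0.5082  0.8453] F [1.4 1.3 1.6] op 0.096 q [-0.023  0.247  1.891 -0.566  1.056  3.082]
[ 0.001  -0.0003 -0.0066] [[-0.95   0.003  0.312]
 [ 0.312 -0.002  0.95 ]
 [-0.004 -1.    -0.001]]
```

View pics/w3.png

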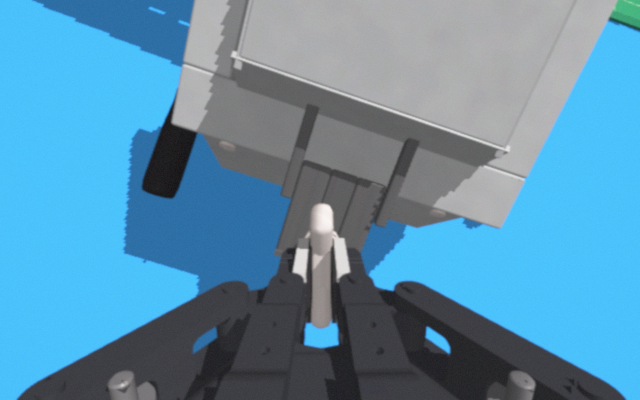

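Call:
step_arm([
  [0,-0.5,0,0,0,0,0],
  [0,-0.8,0,0,-0.006,0,0],
  [0,-1,0,0,-0.006,0,0],
  [0,-1,0,0,-0.006,0,0],
  [0,-1,0,0,-0.006,0,0],
  [0,-1,0,0,-0.006,0,0],
  [0,-1,0,0,-0.006,0,0],
  [0,-1,0,0,-0.006,0,0],
  [0,-1,0,0,-0.006,0,0],
])

```text
time_s: 6.8
eef_pos: [0.5015, -0.0414, 0.1093]
eef_rot: [-0.297, 0.483, -0.423, 0.707]
wrist_force: [2.3, 3.2, -1.3]
opening: 0.095
```

```bash
python3 - <<'E'
from h import *
p,r=cur()
M=np.stack([ax,bx,nz],1)
print(((p-G)@M).round(4), (M.T@r.as_matrix()).round(3))
im,d=ctrl.camera("wrist"); cv2.imwrite("pics/w4.png",im)
E
```

```text
t 6.8 pos [ 0.5015 -0.0414  0.1093] rot [-0.2968  0.4828 -0.4226  0.7073] F [ 2.3  3.2 -1.3] op 0.095 q [-0.021  0.245  1.89  -0.565  1.058  2.208]
[ 0.0015 -0.0007 -0.0051] [[-0.371  0.004  0.929]
 [ 0.929 -0.003  0.371]
 [-0.004 -1.     0.003]]
```

View pics/w4.png

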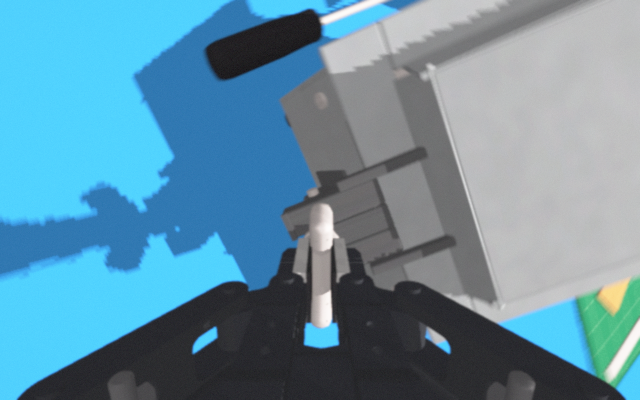

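The nut turns with the tool, which is now at about 1.19 rad, and the forces are low. I'll keep turning.

Call:
step_arm([
  [0,-1,0,0,-0.006,0,0],
  [0,-1,0,0,-0.006,0,0],
  [0,-1,0,0,-0.006,0,0],
  [0,-1,0,0,-0.006,0,0],
  [0,-1,0,0,-0.006,0,0],
  [0,-1,0,0,-0.006,0,0],
  [0,-1,0,0,-0.006,0,0],
  [0,-1,0,0,-0.006,0,0],
  [0,-1,0,0,-0.006,0,0],
  [0,-1,0,0,-0.006,0,0],
])

```text
time_s: 7.85
eef_pos: [0.5014, -0.0399, 0.1104]
eef_rot: [-0.469, 0.771, -0.218, 0.372]
wrist_force: [3.2, 5.7, -2.2]
opening: 0.099
```

Call:
step_arm([
  [0,-1,0,0,-0.006,0,0],
  [0,-1,0,0,-0.006,0,0],
  [0,-1,0,0,-0.006,0,0],
  [0,-1,0,0,-0.006,0,0],
  [0,-1,0,0,-0.006,0,0],
  [0,-1,0,0,-0.006,0,0],
  [0,-1,0,0,-0.006,0,0],
  [0,-1,0,0,-0.006,0,0],
  [0,-0.6,0,0,-0.006,0,0],
])

```text
time_s: 8.75
eef_pos: [0.5007, -0.0389, 0.1115]
eef_rot: [-0.517, 0.856, 0.007, -0.001]
wrist_force: [2.6, 7.5, -1.9]
opening: 0.097
```

```bash
python3 - <<'E'
from h import *
p,r=cur()
M=np.stack([ax,bx,nz],1)
print(((p-G)@M).round(4), (M.T@r.as_matrix()).round(3))
im,d=ctrl.camera("wrist"); cv2.imwrite("pics/w5.png",im)
E
```

```text
t 8.75 pos [ 0.5007 -0.0389  0.1115] rot [-0.5171  0.8559  0.0068 -0.0011] F [ 2.6  7.5 -1.9] op 0.097 q [-0.017  0.241  1.889 -0.56   1.065  0.262]
[ 0.0007 -0.0019 -0.0021] [[ 1.     0.003  0.005]
 [ 0.005 -0.005 -1.   ]
 [ 0.003 -1.     0.005]]
```

View pics/w5.png

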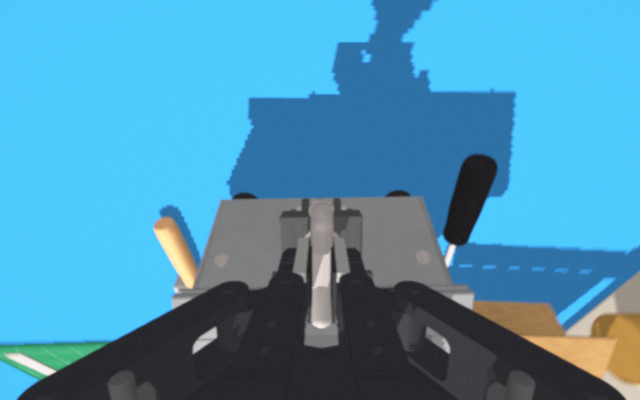

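Call:
step_arm([
  [-0.72,0,0,0,0,0.19,0],
  [-0.72,0,0,0,0,0.19,0],
  [-0.72,0,0,0,0,0.19,0],
  [-0.72,0,0,0,0,0.19,0],
  [-0.72,0,0,0,0,0.19,0],
])

```text
time_s: 9.3
eef_pos: [0.5004, -0.0172, 0.0945]
eef_rot: [-0.345, 0.938, 0.006, 0.002]
wrist_force: [-0.3, -2.5, -5.8]
opening: 0.1
```

```bash
python3 - <<'E'
from h import *
p,r=cur()
M=np.stack([ax,bx,nz],1)
print(((p-G)@M).round(4), (M.T@r.as_matrix()).round(3))
v=(p-(G-.078*nz)); print("radius",np.linalg.norm(v[1:]),"swing",np.arctan2(-v@bx,v@nz), "tooltilt",np.arctan2(-r.as_matrix()[:,1]@-bx*-1*-1,1))
E
```

```text
t 9.3 pos [ 0.5004 -0.0172  0.0945] rot [-0.3453  0.9385  0.006   0.0015] F [-0.3 -2.5 -5.8] op 0.1 q [ 0.209  0.474  1.812 -0.907  1.25   0.684]
[ 0.0008 -0.029  -0.0068] [[ 1.     0.     0.009]
 [ 0.008  0.368 -0.93 ]
 [ 0.004 -0.93  -0.368]]
radius 0.07688981799283123 swing 0.38728367779577366 tooltilt 0.35268925298589215
```

```bash
cat >> h.py <<'E'
PIV=G-.078*nz
def rows_path(poses,op):
    out=[]
    for (p0,r0),(p1,r1) in zip(poses[:-1],poses[1:]):
        rv=(r0.inv()*r1).as_rotvec(); sh=r0.inv().apply(p1-p0)
        out.append(np.r_[np.degrees(rv)/6,sh/.03,op])
    out=np.array(out); print("max",abs(out[:,:6]).max().round(2)); print("["+",".join("["+",".join(f"{x:.2f}".rstrip('0').rstrip('.') for x in r)+"]" for r in out)+"]")
E
python3 - <<'E'
from h import *
p,r=cur()
poses=[(p,r)]
u=lambda s: np.cos(s)*nz-np.sin(s)*bx
for i in range(1,8):
    s=.387+i*(.92-.387)/7; t=.377+i*.2/7
    Y=-u(t); C=PIV+.083*u(s)
    poses.append((C+.006*Y+.0008*ax,Rxyz(ax,Y)))
rows_path(poses,0)
E
```

```text
t 9.3 pos [ 0.5004 -0.0172  0.0945] rot [-0.3453  0.9385  0.006   0.0015] F [-0.3 -2.5 -5.8] op 0.1 q [ 0.209  0.474  1.812 -0.907  1.25   0.684]
max 0.27
[[-0.27,-0.09,0,-0,0.01,0.21,0],[-0.27,0,-0,0,0.02,0.2,0],[-0.27,-0,-0,0,0.03,0.2,0],[-0.27,-0,-0,-0,0.04,0.2,0],[-0.27,0,0,-0,0.05,0.2,0],[-0.27,-0,0,0,0.06,0.2,0],[-0.27,0,-0,-0,0.07,0.19,0]]
```

Call:
step_arm([
  [-0.27,0,0,0,0.01,0.2,0],
  [-0.27,0,0,0,0.02,0.2,0],
  [-0.27,0,0,0,0.03,0.2,0],
  [-0.27,0,0,0,0.04,0.2,0],
])

```text
time_s: 9.7
eef_pos: [0.5004, -0.0058, 0.0758]
eef_rot: [-0.291, 0.957, 0.005, 0.002]
wrist_force: [-2.8, 1.3, 5.6]
opening: 0.098
```

```bash
python3 - <<'E'
from h import *
p,r=cur(); y=r.as_matrix()[:,1]
v=(p-.006*y-PIV); print("radius",np.linalg.norm(v[1:]),"swing",np.arctan2(-v@bx,v@nz), "tool",np.arctan2(y@bx,-y@nz))
E
```

```text
t 9.7 pos [ 0.5004 -0.0058  0.0758] rot [-0.291   0.9567  0.0051  0.0017] F [-2.8  1.3  5.6] op 0.098 q [ 0.269  0.591  1.764 -0.977  1.324  0.794]
radius 0.08273660910911752 swing 0.6610303771080608 tool 0.4915425510588903
```

Call:
step_arm([
  [-0.27,0,0,0,0.05,0.2,0],
  [-0.27,0,0,0,0.06,0.2,0],
  [-0.27,0,0,0,0.07,0.19,0],
  [-0.2,0,0,0,0.04,0.1,0],
])

```text
time_s: 10.1
eef_pos: [0.5004, 0.0005, 0.0546]
eef_rot: [-0.24, 0.971, 0.006, 0.002]
wrist_force: [-3.3, 7.1, 10.5]
opening: 0.097
```

```bash
python3 - <<'E'
from h import *
p,r=cur(); y=r.as_matrix()[:,1]
v=(p-.006*y-PIV); print("radius",np.linalg.norm(v[1:]),"swing",np.arctan2(-v@bx,v@nz), "tool",np.arctan2(y@bx,-y@nz))
im,d=ctrl.camera("side"); cv2.imwrite("pics/s2.png",cv2.resize(im[100:240,240:440],None,fx=4,fy=4,interpolation=cv2.INTER_CUBIC))
im,d=ctrl.camera("wrist"); cv2.imwrite("pics/w6.png",im)
E
```

```text
t 10.1 pos [5.004e-01 5.000e-04 5.460e-02] rot [-0.2404  0.9707  0.0055  0.0019] F [-3.3  7.1 10.5] op 0.097 q [ 0.31   0.706  1.716 -1.035  1.389  0.882]
radius 0.0830013960945608 swing 0.9356639562463454 tool 0.5965762226903597
```

View pics/s2.png

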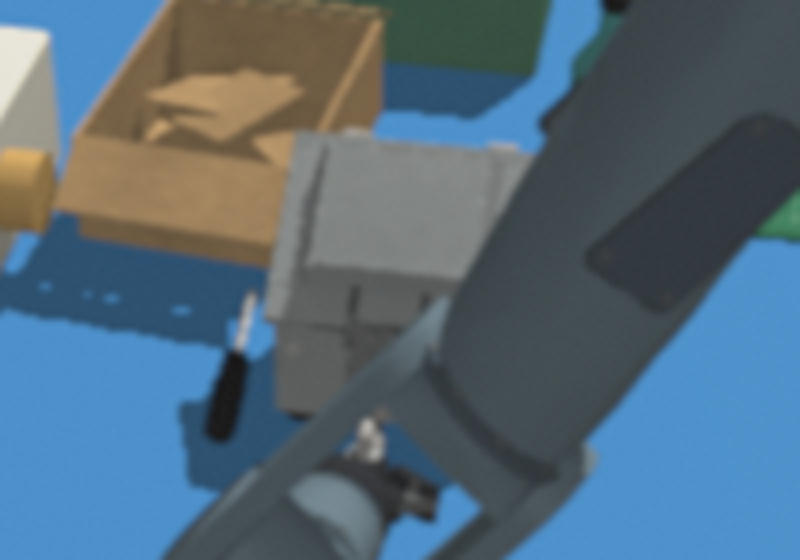

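View pics/w6.png

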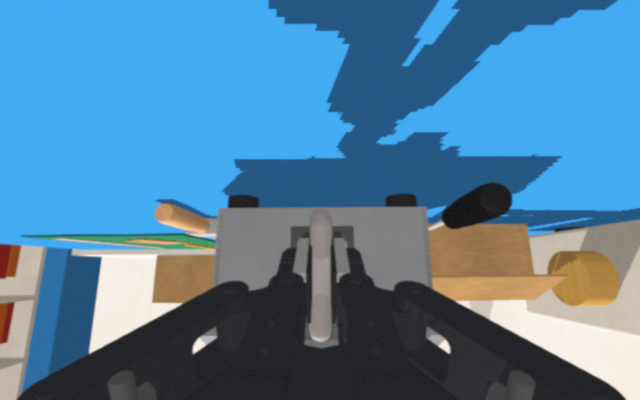

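The bolt looks swung down, at about 0.93 rad by the geometry. I'll let go, withdraw and check.

Call:
step_arm([
  [0,0,0,0,0,0,0.4],
  [0,0,0,0,0,0,0.5],
  [0,0,0,0,-0.4,0,0.5],
  [0,0,0,0,-0.9,0,0.6],
  [0.5,0,0,0,-1,0,0.8],
  [0.9,0,0,0,-1,-0.5,0.8],
])

```text
time_s: 10.8
eef_pos: [0.4974, 0.0809, 0.1119]
eef_rot: [-0.313, 0.95, 0.006, -0.002]
wrist_force: [0.3, -0.4, -0.2]
opening: 0.798
```

```bash
cat >> h.py <<'E'
HG=G+.195*bx-.032*nz
def lidpt(th,back,up=0.0):
    """point 'back' m before the hinge along lid, 'up' along outward normal at opening th"""
    b=np.cos(th)*bx-np.sin(th)*nz; n=np.cos(th)*nz+np.sin(th)*bx
    return HG-back*b+up*n
def Ra(al):  # tool x=+ax, pointing angle al (rad) from down toward the box's back
    d=np.array([ax[0],ax[1],0]); bk=np.array([bx[0],bx[1],0]); bk/=np.linalg.norm(bk)
    return Rxyz(ax,np.array([0,0,-np.cos(al)])+np.sin(al)*bk)
E
python3 - <<'E'
from h import *
p,r=cur()
print("HG",HG.round(4))
c=cal("wrist"); im,d=ctrl.camera("wrist"); cv2.imwrite("pics/w7.png",im); np.save("w7.npy",d); np.savez("w7c.npz",*c)
P,m=cloud("wrist",d,c); Q=P-PIV; a=Q@ax; f=-(Q@bx); h=Q@nz
s=m&(abs(a)<.014)&(np.hypot(f,h)>.06)&(np.hypot(f,h)<.11)&(np.arctan2(f,h)>.4)&(np.arctan2(f,h)<1.5)
print(s.sum(),"swing ang pctl",np.percentile(np.arctan2(f,h)[s],[2,25,50,75,98]).round(3))
print("nut",[(round(x["p"],2),toworld("wrist",x["point"],c).round(4).tolist()) for x in ctrl.boxes_of("nut_grip","wrist")[:2]])
al=np.radians(36)
C=lidpt(0,.192,.002); T=C+.024*Ra(al).apply([0,1,0])
print("lug pinch",C.round(4),"TCP",T.round(4))
plan(p,r,T-.06*Ra(al).apply([0,1,0]),Ra(al),4,op=.8)
E
```

```text
t 10.8 pos [0.4974 0.0809 0.1119] rot [-0.3131  0.9497  0.0058 -0.0024] F [ 0.3 -0.4 -0.2] op 0.798 q [ 0.401  0.56   1.671 -0.848  1.446  0.741]
HG [ 0.503  -0.2268  0.1775]
1185 swing ang pctl [0.573 0.732 0.861 0.993 1.151]
nut [(0.9, [0.4977, 0.0172, 0.0603])]
lug pinch [ 0.5003 -0.0564  0.0891] TCP [ 0.5005 -0.0705  0.0697]
max 0.77
[[0.73,-0,-0.01,0.01,0.75,-0.62,0.8],[0.73,-0,-0.01,0.01,0.7,-0.67,0.8],[0.73,-0,-0.01,0.01,0.64,-0.72,0.8],[0.73,-0,-0.01,0.01,0.59,-0.77,0.8]]
```

View pics/w7.png

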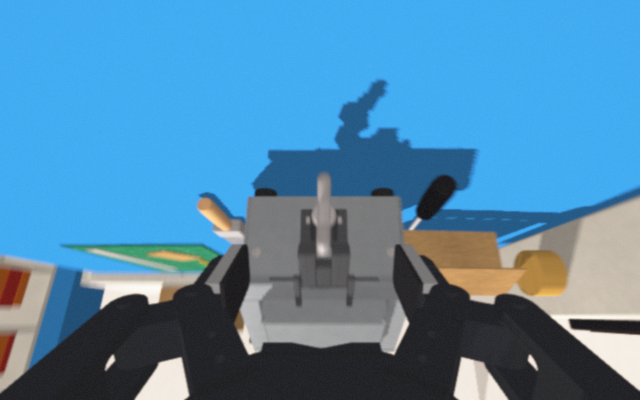

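The nut now sits at about (0.498, 0.017, 0.060), so the bolt swing is about 0.9 rad. Next is the lug.

```bash
python3 - <<'E'
from h import *
p,r=cur()
al=np.radians(25); Y=Ra(al).apply([0,1,0])
C=lidpt(0,.192,.002); T=C+.024*Y
M1=np.array([.5,-.01,.16]); a1=Ra(np.radians(35))
plan(p,r,M1,a1,5,op=.78)
plan(M1,a1,T-.06*Y,Ra(al),2,op=.78)
print(T)
E
```

```text
t 10.9 pos [0.5028 0.0821 0.1197] rot [-0.3149  0.9491  0.0086  0.0052] F [0.7 0.1 1. ] op 0.803 q [ 0.4    0.549  1.666 -0.851  1.447  0.742]
max 0.65
[[0.61,-0.02,0.02,-0.02,0.33,-0.58,0.78],[0.61,-0.02,0.02,-0.02,0.29,-0.6,0.78],[0.61,-0.02,0.02,-0.02,0.25,-0.62,0.78],[0.61,-0.02,0.02,-0.03,0.21,-0.64,0.78],[0.61,-0.02,0.02,-0.03,0.17,-0.65,0.78]]
max 0.83
[[0.83,0,0,-0.01,0.82,-0.06,0.78],[0.83,0,0,-0.01,0.81,-0.13,0.78]]
[ 0.50044345 -0.06655474  0.06733961]
```

Call:
step_arm([
  [0.61,0,0.02,0,0.33,-0.58,0.78],
  [0.61,0,0.02,0,0.29,-0.6,0.78],
  [0.61,0,0.02,0,0.25,-0.62,0.78],
  [0.61,0,0,0,0.21,-0.64,0.78],
  [0.61,0,0,0,0.17,-0.65,0.78],
  [0.83,0,0,0,0.82,-0.06,0.78],
  [0.83,0,0,0,0.81,-0.13,0.78],
])

```text
time_s: 11.6
eef_pos: [0.501, -0.0441, 0.1183]
eef_rot: [-0.536, 0.844, 0.004, -0.0]
wrist_force: [-0.1, 0.2, -1.0]
opening: 0.78
```

```bash
python3 - <<'E'
from h import *
al=np.radians(25); Y=Ra(al).apply([0,1,0])
C=lidpt(0,.192,.002); T=C+.024*Y
p,r=cur()
c=cal("wrist"); im,d=ctrl.camera("wrist"); cv2.imwrite("pics/w8.png",im)
P,m=cloud("wrist",d,c); Q=P-G; a=Q@ax; b=Q@bx; h=Q@nz
k=m&(abs(h+.024)<.004)&(b>-.01)&(b<.03); print("lug edges",np.percentile(a[k],[1,3,97,99]).round(4),"h",np.median(h[k]))
plan(p,r,T,Ra(al),3,op=.78)
E
```

```text
t 11.6 pos [ 0.501  -0.0441  0.1183] rot [-0.5359  0.8443  0.0039 -0.    ] F [-0.1  0.2 -1. ] op 0.78 q [-0.053  0.215  1.888 -0.507  1.066  0.197]
lug edges [-0.0281 -0.0242  0.0218  0.0252] h -0.023920372475283534
max 0.62
[[0.01,-0.03,-0,-0.01,0.62,0.01,0.78],[0.01,-0.03,-0,-0.01,0.62,0.01,0.78],[0.01,-0.03,-0,-0.01,0.62,0.01,0.78]]
```

View pics/w8.png

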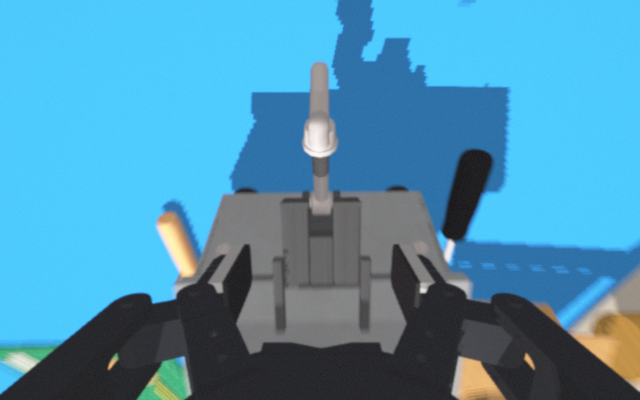

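Call:
step_arm([
  [0,0,0,-0.03,0.62,0.01,0.78],
  [0,0,0,-0.02,0.62,0.01,0.78],
  [0,0,0,0,0.62,0.01,0.78],
  [0,0,0,0,0,0,0.4],
  [0,0,0,0,0,0,0.2],
  [0,0,0,0,0,0,0.2],
])

```text
time_s: 12.25
eef_pos: [0.5012, -0.0659, 0.0673]
eef_rot: [-0.535, 0.845, 0.005, -0.0]
wrist_force: [8.4, 1.0, -6.5]
opening: 0.528
```

```bash
python3 - <<'E'
from h import *
p,r=cur()
im,d=ctrl.camera("wrist"); cv2.imwrite("pics/w9.png",im)
y=r.apply([0,1,0]); C=p-.022*y
# path
th0=0.;poses=[(p,r)]
N=26
rad=HG-C; b0=rad@bx; n0=-(rad@nz); print("b,n",b0,n0)
off=p-C
for i in range(1,N+1):
    th=2.2*i/N; al=np.radians(25-53*i/N)
    Rr=Ra(al); Cp=lidpt(th,b0,n0)+ax*((C-HG)@ax)
    poses.append((Cp+.022*Rr.apply([0,1,0]),Rr))
rows_path(poses,.2)
print(poses[-1][0])
E
```

```text
t 12.25 pos [ 0.5012 -0.0659  0.0673] rot [-5.351e-01  8.447e-01  5.100e-03 -2.000e-04] F [ 8.4  1.  -6.5] op 0.528 q [-0.096  0.298  1.915 -0.549  0.951  0.226]
b,n 0.19282662394711678 0.00027359320895656866
max 0.54
[[0.39,-0.08,0.02,-0,-0.54,0.03,0.2],[0.34,0,0,-0,-0.54,0,0.2],[0.34,0,-0,0,-0.54,-0.02,0.2],[0.34,-0,0,-0,-0.54,-0.05,0.2],[0.34,-0,-0,0,-0.53,-0.08,0.2],[0.34,0,0,-0,-0.53,-0.1,0.2],[0.34,0,0,0,-0.52,-0.13,0.2],[0.34,-0,-0,0,-0.51,-0.15,0.2],[0.34,-0,0,0,-0.5,-0.18,0.2],[0.34,0,-0,-0,-0.49,-0.2,0.2],[0.34,-0,0,0,-0.48,-0.23,0.2],[0.34,-0,0,-0,-0.47,-0.25,0.2],[0.34,-0,-0,0,-0.46,-0.27,0.2],[0.34,0,-0,-0,-0.44,-0.29,0.2],[0.34,0,0,0,-0.42,-0.31,0.2],[0.34,0,-0,0,-0.41,-0.34,0.2],[0.34,-0,0,0,-0.39,-0.35,0.2],[0.34,-0,0,-0,-0.37,-0.37,0.2],[0.34,0,-0,0,-0.35,-0.39,0.2],[0.34,0,-0,0,-0.33,-0.41,0.2],[0.34,-0,0,-0,-0.31,-0.42,0.2],[0.34,-0,0,0,-0.28,-0.44,0.2],[0.34,0,0,-0,-0.26,-0.45,0.2],[0.34,0,-0,0,-0.24,-0.46,0.2],[0.34,0,0,-0,-0.21,-0.47,0.2],[0.34,-0,-0,-0,-0.19,-0.48,0.2]]
[ 0.50404005 -0.24378085  0.34892808]
```

View pics/w9.png

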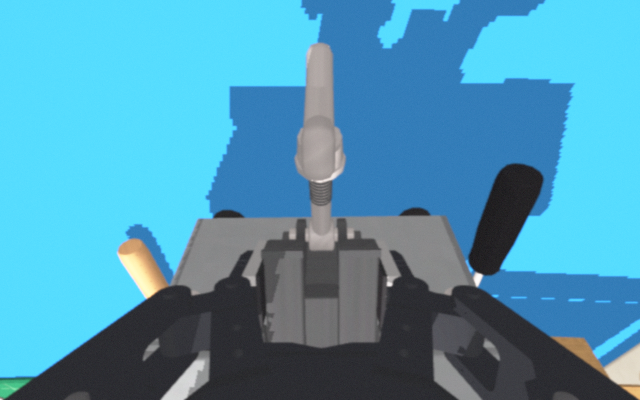

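The lug is gripped: the opening reads 45 mm and the pads are on both sides. I'll lift the lid along its arc.

Call:
step_arm([
  [0.34,0,0,0,-0.54,0.03,0.2],
  [0.34,0,0,0,-0.54,0,0.2],
  [0.34,0,0,0,-0.54,-0.02,0.2],
  [0.34,0,0,0,-0.54,-0.05,0.2],
  [0.34,0,0,0,-0.53,-0.08,0.2],
  [0.34,0,0,0,-0.53,-0.1,0.2],
  [0.34,0,0,0,-0.52,-0.13,0.2],
])

```text
time_s: 13.0
eef_pos: [0.5007, -0.0399, 0.1767]
eef_rot: [-0.636, 0.772, 0.005, -0.0]
wrist_force: [10.3, -7.6, -7.9]
opening: 0.528
```

```bash
cat > lidplan.py <<'E'
from h import *
import sys
p,r=cur()
y=r.apply([0,1,0]); C=p-.022*y
v=C-HG; th=np.arctan2(v@nz,-(v@bx)); 
al=np.arctan2(-(y[1]),-y[2]); print("theta",th,"radius",np.hypot(v@nz,v@bx),"alpha",np.degrees(al))
end=float(sys.argv[1]); ael=np.radians(float(sys.argv[2])); N=int(sys.argv[3])
poses=[(p,r)]; off=(C-HG)@ax
for i in range(1,N+1):
    t=th+(end-th)*i/N; a=al+(ael-al)*i/N; Rr=Ra(a)
    poses.append((lidpt(t,.1928,.0)+ax*off+.022*Rr.apply([0,1,0]),Rr))
rows_path(poses,.2)
im,d=ctrl.camera("wrist"); cv2.imwrite("pics/"+sys.argv[4],im)
E
python3 lidplan.py 2.2 -28 19 w10.png
```

```text
t 13.0 pos [ 0.5007 -0.0399  0.1767] rot [-6.358e-01  7.718e-01  5.200e-03 -4.000e-04] F [10.3 -7.6 -7.9] op 0.528 q [-0.196  0.075  1.854 -0.203  1.174 -0.129]
theta 0.5973404313517441 radius 0.19235162233304823 alpha 11.039326348661172
max 0.51
[[0.34,-0.08,0.04,0,-0.51,-0.14,0.2],[0.34,-0,-0,0,-0.5,-0.18,0.2],[0.34,0,-0,0,-0.49,-0.2,0.2],[0.34,-0,0,0,-0.48,-0.23,0.2],[0.34,0,-0,-0,-0.47,-0.25,0.2],[0.34,-0,0,-0,-0.45,-0.27,0.2],[0.34,0,-0,-0,-0.44,-0.29,0.2],[0.34,-0,0,0,-0.42,-0.32,0.2],[0.34,-0,-0,-0,-0.4,-0.34,0.2],[0.34,-0,0,0,-0.39,-0.35,0.2],[0.34,-0,0,-0,-0.37,-0.37,0.2],[0.34,0,0,0,-0.35,-0.39,0.2],[0.34,-0,0,-0,-0.33,-0.41,0.2],[0.34,0,-0,0,-0.31,-0.42,0.2],[0.34,-0,-0,-0,-0.28,-0.44,0.2],[0.34,-0,0,-0,-0.26,-0.45,0.2],[0.34,0,-0,-0,-0.24,-0.46,0.2],[0.34,-0,0,-0,-0.21,-0.47,0.2],[0.34,0,-0,0,-0.19,-0.48,0.2]]
```

View pics/w10.png

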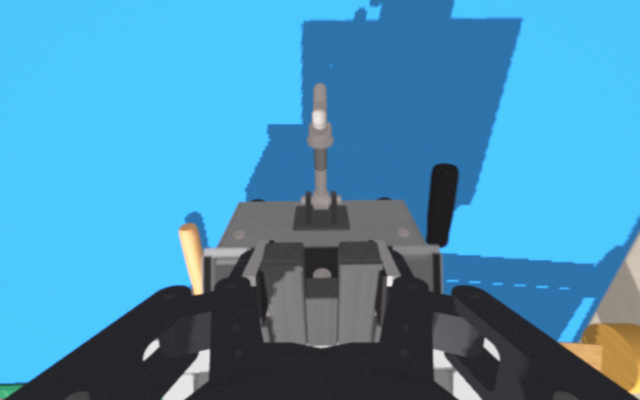

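Call:
step_arm([
  [0.34,0,0,0,-0.51,-0.14,0.2],
  [0.34,0,0,0,-0.5,-0.18,0.2],
  [0.34,0,0,0,-0.49,-0.2,0.2],
  [0.34,0,0,0,-0.48,-0.23,0.2],
  [0.34,0,0,0,-0.47,-0.25,0.2],
  [0.34,0,0,0,-0.45,-0.27,0.2],
  [0.34,0,0,0,-0.44,-0.29,0.2],
  [0.34,0,0,0,-0.42,-0.32,0.2],
])

```text
time_s: 13.85
eef_pos: [0.5017, -0.0875, 0.2904]
eef_rot: [0.739, -0.674, -0.005, -0.0]
wrist_force: [19.9, -3.6, -14.2]
opening: 0.529
```

```bash
python3 lidplan.py 2.2 -28 11 w11.png
```

```text
t 13.85 pos [ 0.5017 -0.0875  0.2904] rot [ 7.392e-01 -6.735e-01 -5.400e-03 -1.000e-04] F [ 19.9  -3.6 -14.2] op 0.529 q [-0.462 -0.005  1.69   0.087  1.492 -0.478]
theta 1.2652469605804342 radius 0.19245654189637415 alpha -5.322525151837462
max 0.49
[[0.34,-0.07,0.09,-0,-0.42,-0.33,0.2],[0.34,-0,-0,-0,-0.39,-0.36,0.2],[0.34,-0,0,-0,-0.37,-0.37,0.2],[0.34,0,-0,-0,-0.35,-0.39,0.2],[0.34,0,0,0,-0.33,-0.41,0.2],[0.34,0,0,-0,-0.31,-0.42,0.2],[0.34,-0,-0,-0,-0.29,-0.44,0.2],[0.34,0,-0,-0,-0.26,-0.45,0.2],[0.34,-0,0,-0,-0.24,-0.46,0.2],[0.34,0,0,0,-0.21,-0.48,0.2],[0.34,-0,-0,-0,-0.19,-0.49,0.2]]
```

View pics/w11.png

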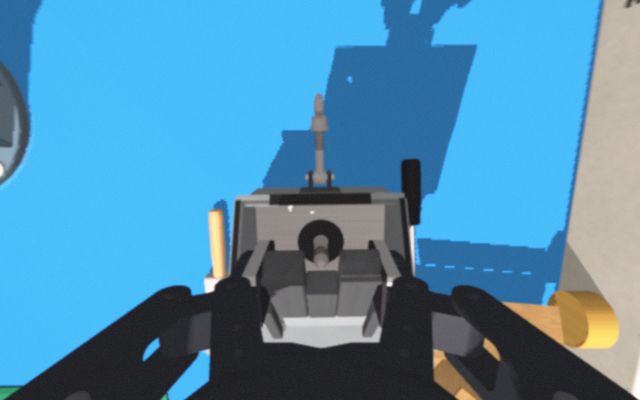

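Call:
step_arm([
  [0.34,0,0,0.02,-0.42,-0.33,0.2],
  [0.34,0,0,0.02,-0.39,-0.36,0.2],
  [0.34,0,0,0.01,-0.37,-0.37,0.2],
  [0.34,0,0,0,-0.35,-0.39,0.2],
  [0.34,0,0,0,-0.33,-0.41,0.2],
  [0.34,0,0,0,-0.31,-0.42,0.2],
  [0.34,0,0,0,-0.29,-0.44,0.2],
])

```text
time_s: 14.6
eef_pos: [0.5035, -0.1798, 0.3449]
eef_rot: [0.818, -0.575, -0.005, 0.002]
wrist_force: [19.2, 3.9, -13.1]
opening: 0.528
```

```bash
python3 lidplan.py 2.2 -28 4 w12.png
```

```text
t 14.6 pos [ 0.5035 -0.1798  0.3449] rot [ 0.818  -0.5753 -0.0046  0.0016] F [ 19.2   3.9 -13.1] op 0.528 q [-0.725  0.127  1.477  0.263  1.762 -0.713]
theta 1.8519069202433514 radius 0.1922611713602322 alpha -19.764977651079406
max 0.5
[[0.34,-0.05,0.08,-0,-0.29,-0.45,0.2],[0.34,0,0,0,-0.25,-0.48,0.2],[0.34,0,0,-0,-0.22,-0.49,0.2],[0.34,-0,0,-0,-0.2,-0.5,0.2]]
```

View pics/w12.png

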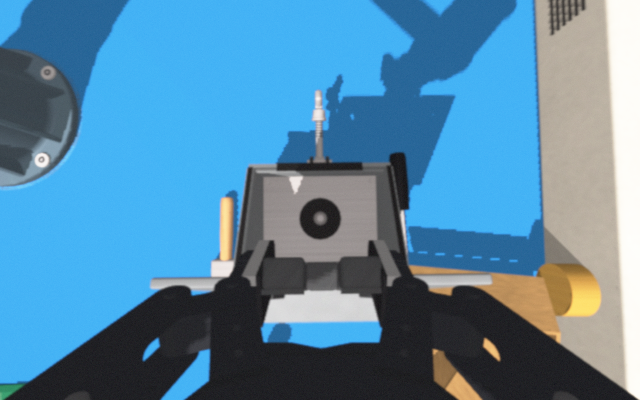

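Call:
step_arm([
  [0.34,0,0,0.02,-0.29,-0.45,0.2],
  [0.34,0,0,0.01,-0.25,-0.48,0.2],
  [0.34,0,0,0,-0.22,-0.49,0.2],
  [0.2,0,0,0,-0.14,-0.35,0.2],
])

```text
time_s: 15.05
eef_pos: [0.5047, -0.2388, 0.349]
eef_rot: [0.853, -0.521, -0.004, 0.002]
wrist_force: [17.9, 7.8, -12.3]
opening: 0.524
```

```bash
python3 lidplan.py 2.2 -28 1 w13.png
```

```text
t 15.05 pos [ 0.5047 -0.2388  0.349 ] rot [ 0.8533 -0.5214 -0.0039  0.0023] F [ 17.9   7.8 -12.3] op 0.524 q [-0.838  0.259  1.348  0.327  1.882 -0.801]
theta 2.174234222587786 radius 0.19236626486861516 alpha -27.150257921686258
max 0.14
[[0.14,-0.05,0.07,-0,-0.07,-0.14,0.2]]
```

Call:
step_arm([
  [0.1,0,0,0,-0.08,-0.2,0.2],
  [0,0,0,0,0,-0.05,0.2],
])

```text
time_s: 15.3
eef_pos: [0.5049, -0.2462, 0.348]
eef_rot: [0.856, -0.517, -0.004, 0.002]
wrist_force: [16.0, 7.0, -5.2]
opening: 0.525
```

Call:
step_arm([
  [0,0,0,0,0,-0.15,0.2],
  [0,0,0,0,0,0,0.2],
])

```text
time_s: 15.5
eef_pos: [0.5049, -0.2476, 0.3477]
eef_rot: [0.857, -0.516, -0.005, 0.004]
wrist_force: [14.1, 14.2, -0.1]
opening: 0.528
```

The lid is against its stop: a 4.5 mm push moved it only 1.4 mm and the force rose to 14 N. I'll release and back away.

Call:
step_arm([
  [0,0,0,0,0,0.05,0.7],
  [0,0,0,0,0,0,0.8],
  [0,0,0,0,-0.5,0,0.8],
  [0,0,0,0,-1,0,0.8],
  [0,0,0,0,-1,0,0.9],
  [0,0,0,0,-1,0,1],
])

```text
time_s: 16.1
eef_pos: [0.5021, -0.2998, 0.4423]
eef_rot: [0.854, -0.52, -0.002, 0.003]
wrist_force: [0.3, -0.2, 1.2]
opening: 0.999
```

```bash
python3 - <<'E'
from h import *
p,r=cur()
c=cal("wrist"); im,d=ctrl.camera("wrist"); cv2.imwrite("pics/w14.png",im); 
V=Rxyz([1,0,0],[0,0,-1])
M1=np.array([.47,-.05,.40])
plan(p,r,M1,V,9)
plan(M1,V,[.404,.25,.27],V,11)
E
```

```text
t 16.1 pos [ 0.5021 -0.2998  0.4423] rot [ 0.8544 -0.5195 -0.0016  0.0028] F [ 0.3 -0.2  1.2] op 0.999 q [-0.902  0.327  1.085  0.332  2.093 -0.795]
max 0.92
[[-0.51,0.01,-0,-0.11,0.57,0.75,1],[-0.51,0.01,-0,-0.11,0.52,0.78,1],[-0.51,0.01,-0,-0.11,0.48,0.81,1],[-0.51,0.01,-0,-0.11,0.44,0.83,1],[-0.51,0.01,-0,-0.12,0.39,0.85,1],[-0.51,0.01,-0,-0.12,0.35,0.87,1],[-0.51,0.01,-0,-0.12,0.3,0.89,1],[-0.51,0.01,-0,-0.12,0.25,0.9,1],[-0.51,0.01,-0,-0.12,0.21,0.92,1]]
max 0.91
[[0,0,0,-0.2,0.39,0.91,1],[0,0,0,-0.2,0.39,0.91,1],[0,0,0,-0.2,0.39,0.91,1],[0,0,0,-0.2,0.39,0.91,1],[0,0,0,-0.2,0.39,0.91,1],[0,0,0,-0.2,0.39,0.91,1],[0,0,0,-0.2,0.39,0.91,1],[0,0,0,-0.2,0.39,0.91,1],[0,0,0,-0.2,0.39,0.91,1],[0,0,0,-0.2,0.39,0.91,1],[0,0,0,-0.2,0.39,0.91,1]]
```

View pics/w14.png

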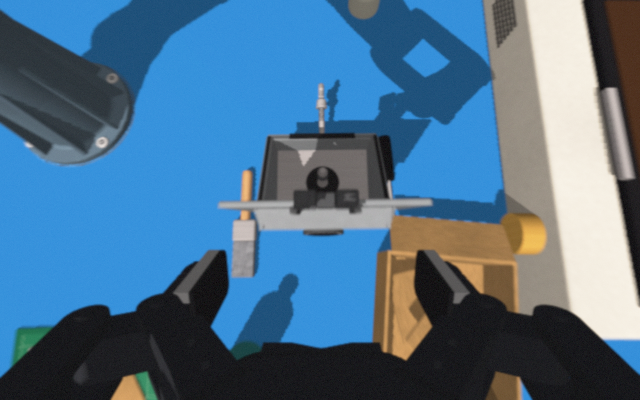

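Call:
step_arm([
  [-0.51,0,0,-0.11,0.45,0.85,1],
  [-0.51,0,0,-0.11,0.45,0.83,1],
  [-0.51,0,0,-0.11,0.42,0.84,1],
  [-0.51,0,0,-0.11,0.4,0.85,1],
  [-0.51,0,0,-0.12,0.37,0.86,1],
  [-0.51,0,0,-0.12,0.35,0.87,1],
  [-0.51,0,0,-0.12,0.3,0.89,1],
  [-0.51,0,0,-0.12,0.25,0.9,1],
  [-0.51,0,0,-0.12,0.21,0.92,1],
])

```text
time_s: 17.05
eef_pos: [0.469, -0.0469, 0.4102]
eef_rot: [-0.705, 0.709, 0.003, -0.001]
wrist_force: [0.4, 0.5, -0.3]
opening: 0.997
```

```bash
python3 - <<'E'
from h import *
p,r=cur()
V=Rxyz([1,0,0],[0,0,-1])
plan(p,r,[.404,.24,.25],V,10)
c=cal("wrist"); im,d=ctrl.camera("wrist"); cv2.imwrite("pics/w15.png",im); np.save("w15.npy",d); np.savez("w15c.npz",*c)
E
```

```text
t 17.05 pos [ 0.469  -0.0469  0.4102] rot [-0.7054  0.7088  0.0027 -0.0014] F [ 0.4  0.5 -0.3] op 0.997 q [-0.35  -0.15   1.59  -0.004  1.698 -0.356]
max 0.96
[[0,0.01,0,-0.21,0.53,0.96,1],[0,0.01,0,-0.21,0.53,0.96,1],[0,0.01,0,-0.21,0.53,0.96,1],[0,0.01,0,-0.21,0.53,0.96,1],[0,0.01,0,-0.21,0.53,0.96,1],[0,0.01,0,-0.21,0.53,0.96,1],[0,0.01,0,-0.21,0.53,0.96,1],[0,0.01,0,-0.22,0.53,0.96,1],[0,0.01,0,-0.22,0.53,0.96,1],[0,0.01,0,-0.22,0.53,0.96,1]]
```

View pics/w15.png

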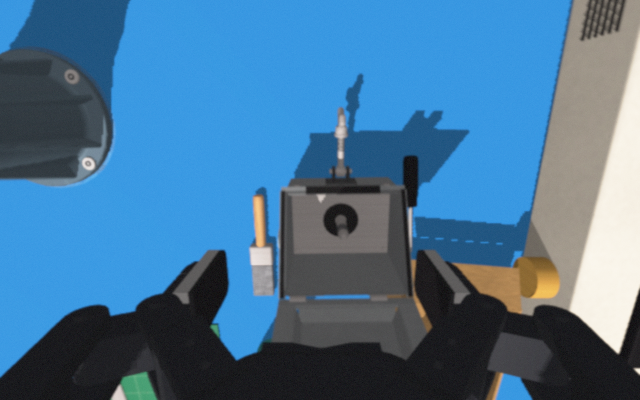

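```bash
python3 - <<'E'
from h import *
z=np.load("w15c.npz"); c=(z["arr_0"],z["arr_1"],z["arr_2"]); d=np.load("w15.npy")
P,m=cloud("wrist",d,c)
s=m&(abs(P[...,0]-.502)<.05)&(abs(P[...,1]+.161)<.04)
for lo,hi in ((.04,.048),(.048,.056),(.07,.09),(.09,.105),(.105,.115),(.115,.121),(.121,.135)):
    k=s&(P[...,2]>lo)&(P[...,2]<hi)
    if k.sum(): print(lo,k.sum(),P[k].mean(0).round(4),P[k].min(0).round(4),P[k].max(0).round(4))
print("lid", end=" ")
s=m&(abs(P[...,0]-.502)<.09)&(P[...,1]<-.2)&(P[...,2]>.19); print(s.sum(),[plane(P[s])[i] for i in (0,1,3)])
# walls: top rim points: x extents at z near rim
s=m&(P[...,2]>.09)&(P[...,2]<.2)&(P[...,1]>-.22)&(P[...,1]<-.08)
for yy in (-.2,-.17,-.14,-.11):
    k=s&(abs(P[...,1]-yy)<.004); print(yy,np.percentile(P[k][:,0],[1,99]).round(4))
v,u=np.where(m&(P[...,2]>.118)&(P[...,2]<.135)&(abs(P[...,0]-.502)<.03)&(abs(P[...,1]+.161)<.03)); print(u.mean(),v.mean())
print("pred pix of (.502,-.161,.125)",w2pix("",[.502,-.161,.125],c))
E
python3 - <<'E'
import cv2
im=cv2.imread('pics/w15.png'); cv2.imwrite('pics/w15z.png',cv2.resize(im[160:320,250:440],None,fx=4,fy=4,interpolation=cv2.INTER_CUBIC))
E
```

```text
0.04 2 [ 0.5214 -0.1719  0.0477] [ 0.5017 -0.1958  0.0475] [ 0.5412 -0.1479  0.048 ]
0.048 2380 [ 0.5021 -0.1591  0.0507] [ 0.4531 -0.2009  0.048 ] [ 0.552  -0.121   0.0552]
0.07 42 [ 0.4994 -0.1504  0.0793] [ 0.4928 -0.1568  0.0702] [ 0.5076 -0.148   0.0899]
0.09 36 [ 0.4996 -0.1499  0.0979] [ 0.493  -0.1546  0.0903] [ 0.508  -0.148   0.1049]
0.105 29 [ 0.4991 -0.1504  0.1105] [ 0.4924 -0.1562  0.1055] [ 0.5075 -0.1477  0.1147]
0.115 39 [ 0.4996 -0.1529  0.118 ] [ 0.4935 -0.1624  0.1151] [ 0.5071 -0.1481  0.121 ]
0.121 42 [ 0.5005 -0.1552  0.1236] [ 0.4949 -0.1598  0.1212] [ 0.5052 -0.1507  0.1265]
lid 5672 [array([ 0.50725097, -0.24249914,  0.21116393]), array([-0.01888194,  0.99304712,  0.11619334]), np.float64(0.009464078355249213)]
-0.2 [0.4093 0.9324]
-0.17 [0.4089 0.9233]
-0.14 [0.4089 0.9156]
-0.11 [0.4075 0.907 ]
342.71666666666664 235.53333333333333
pred pix of (.502,-.161,.125) [343.89923744 240.28958565]
```

View pics/w15z.png

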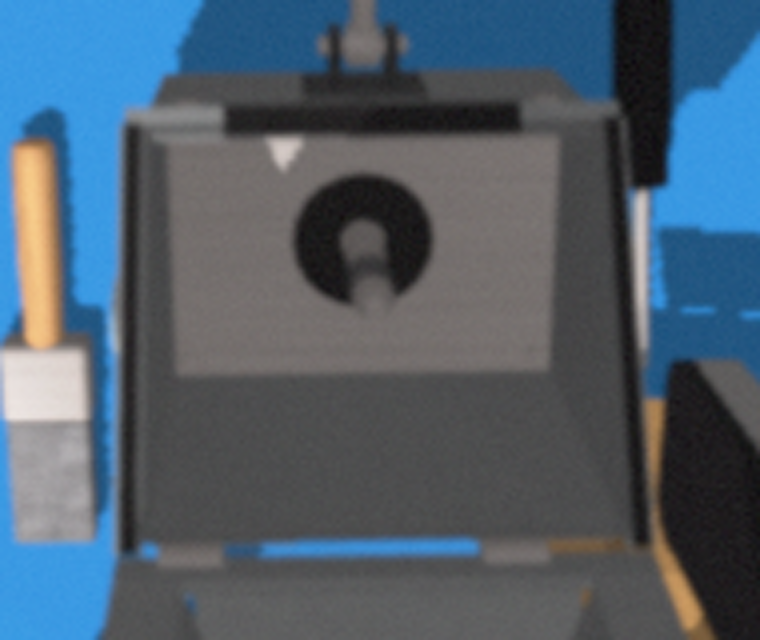

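Call:
step_arm([
  [0,0,0,-0.21,0.53,0.96,1],
  [0,0,0,-0.21,0.53,0.96,1],
  [0,0,0,-0.21,0.53,0.96,1],
  [0,0,0,-0.21,0.53,0.96,1],
  [0,0,0,-0.21,0.53,0.96,1],
  [0,0,0,-0.21,0.53,0.96,1],
  [0,0,0,-0.21,0.53,0.96,1],
  [0,0,0,-0.22,0.53,0.96,1],
  [0,0,0,-0.22,0.53,0.7,1],
])

```text
time_s: 18.0
eef_pos: [0.4102, 0.2043, 0.2659]
eef_rot: [-0.706, 0.708, 0.003, -0.002]
wrist_force: [0.7, -0.2, 0.3]
opening: 1.003
```

```bash
python3 - <<'E'
from h import *
p,r=cur()
c=cal("wrist"); im,d=ctrl.camera("wrist"); cv2.imwrite("pics/w16.png",im); np.save("w16.npy",d); np.savez("w16c.npz",*c)
print([(round(x["p"],2),toworld("wrist",x["point"],c).round(4).tolist()) for x in ctrl.boxes_of("cartridge","wrist")[:2]])
P,m=cloud("wrist",d,c)
s=m&(abs(P[...,2]-.09)<.006)&(abs(P[...,0]-.404)<.06)&(abs(P[...,1]-.31)<.07)
q=P[s]; print(s.sum(),q.min(0),q.max(0)); 
(cx,cy),rr=cv2.minEnclosingCircle((q[:,:2]*1000).astype(np.float32)); print("circle",cx,cy,rr)
E
```

```text
t 18.0 pos [0.4102 0.2043 0.2659] rot [-0.7065  0.7077  0.0029 -0.0022] F [ 0.7 -0.2  0.3] op 1.003 q [ 0.203 -0.12   1.845 -0.002  1.416  0.197]
[(0.9, [0.3989, 0.3163, 0.0938]), (0.68, [0.5729, 0.2614, 0.0803])]
3036 [0.37113384 0.28200872 0.08443676] [0.43164448 0.3438708  0.09307215]
circle 401.1190490722656 312.7904357910156 31.08865737915039
```

View pics/w16.png

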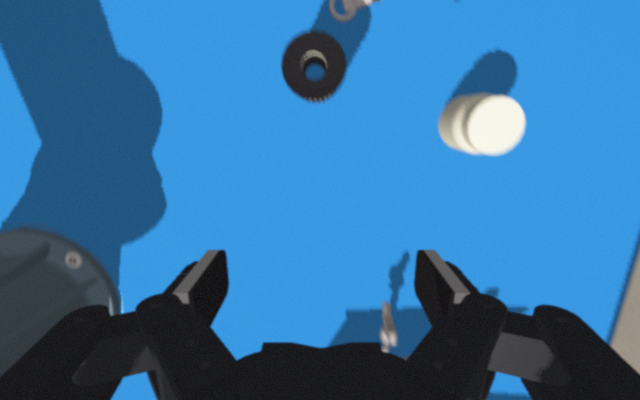

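The wrist view puts the cartridge top centre at about (0.401, 0.313) and the spindle at about (0.500, -0.156). I'll cross-check the spindle with the fixed cameras.

```bash
python3 - <<'E'
from h import *
for n in ("top","side"):
    im,d=ctrl.camera(n); P,m=cloud(n,d); cv2.imwrite(f"pics/{n}3.png",cv2.resize(im[100:260,260:460] if n=="side" else im[140:280,160:440],None,fx=3,fy=3))
    s=m&(abs(P[...,0]-.502)<.04)&(abs(P[...,1]+.158)<.035)
    for lo,hi in ((.06,.09),(.09,.112),(.112,.119),(.119,.135)):
        k=s&(P[...,2]>lo)&(P[...,2]<hi)
        if k.sum(): print(n,lo,k.sum(),P[k].mean(0).round(4),P[k].min(0).round(4),P[k].max(0).round(4))
    s=m&(abs(P[...,2]-.09)<.008)&(abs(P[...,0]-.404)<.05)&(abs(P[...,1]-.312)<.05)
    q=P[s]
    if len(q): print("cart",len(q),cv2.minEnclosingCircle((q[:,:2]*1000).astype(np.float32)))
p,r=cur()
V=Rxyz([1,0,0],[0,0,-1])
plan(p,r,[.401,.3128,.13],V,4)
E
```

```text
top 0.06 7 [ 0.4997 -0.153   0.0739] [ 0.4958 -0.1591  0.062 ] [ 0.506  -0.1498  0.085 ]
top 0.09 8 [ 0.4995 -0.1532  0.1018] [ 0.4956 -0.1597  0.0912] [ 0.5076 -0.1497  0.1118]
top 0.112 7 [ 0.5016 -0.1532  0.117 ] [ 0.497  -0.1574  0.1152] [ 0.5086 -0.1513  0.1179]
top 0.119 15 [ 0.5034 -0.1581  0.1231] [ 0.4968 -0.1629  0.1196] [ 0.5084 -0.1535  0.1267]
side 0.06 4 [ 0.5097 -0.1531  0.0781] [ 0.5077 -0.155   0.0729] [ 0.5107 -0.1507  0.0828]
side 0.112 2 [ 0.5115 -0.1553  0.1161] [ 0.5113 -0.1558  0.1146] [ 0.5116 -0.1548  0.1176]
side 0.119 4 [ 0.5092 -0.1548  0.1224] [ 0.5083 -0.1578  0.1191] [ 0.511  -0.1518  0.1243]
cart 429 ((405.2383728027344, 310.41461181640625), 33.14469528198242)
t 18.2 pos [0.4107 0.2029 0.2663] rot [-0.7062  0.708   0.0028 -0.0026] F [-0.7 -0.4  0.6] op 1.0 q [ 0.201 -0.12   1.844 -0.003  1.417  0.193]
max 1.14
[[0.01,0.02,0,-0.07,1.13,0.92,1],[0.01,0.02,0,-0.08,1.13,0.92,1],[0.01,0.02,0,-0.08,1.13,0.92,1],[0.01,0.02,0,-0.08,1.14,0.92,1]]
```

View pics/side3.png

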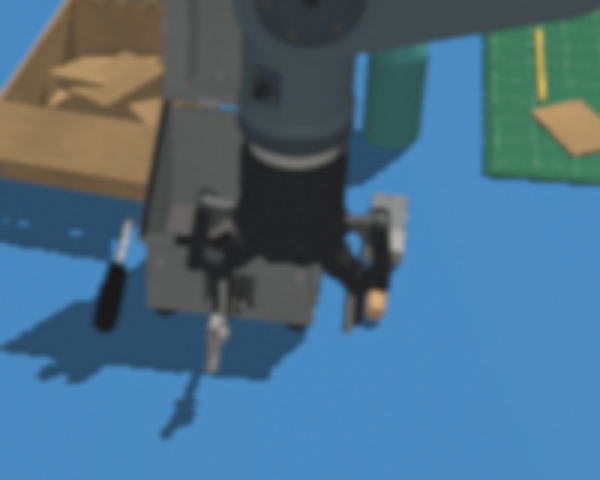

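Call:
step_arm([
  [0,0.02,0,-0.08,0.96,0.92,1],
  [0,0.02,0,-0.08,0.96,0.92,1],
  [0,0.02,0,-0.08,0.96,0.92,1],
  [0,0.02,0,-0.08,0.96,0.91,1],
])

```text
time_s: 18.6
eef_pos: [0.4025, 0.3131, 0.1511]
eef_rot: [-0.707, 0.708, -0.0, 0.003]
wrist_force: [0.9, 0.2, -0.1]
opening: 1.004
```

```bash
python3 - <<'E'
from h import *
p,r=cur()
c=cal("wrist"); im,d=ctrl.camera("wrist"); cv2.imwrite("pics/w17.png",im)
P,m=cloud("wrist",d,c)
s=m&(abs(P[...,2]-.09)<.005)&(abs(P[...,0]-.404)<.035)&(abs(P[...,1]-.31)<.06)
q=P[s]; print(s.sum(),q.min(0),q.max(0)); print("circle",cv2.minEnclosingCircle((q[:,:2]*1000).astype(np.float32)))
V=Rxyz([1,0,0],[0,0,-1])
print(r.as_matrix().round(4))
plan(p,r,[.4012,.3128,.053],V,4)
E
```

```text
t 18.6 pos [0.4025 0.3131 0.1511] rot [-7.067e-01  7.075e-01 -2.000e-04  2.500e-03] F [ 0.9  0.2 -0.1] op 1.004 q [ 0.43   0.124  1.844 -0.003  1.17   0.434]
5131 [0.37080905 0.28154259 0.08501879] [0.43189452 0.34360648 0.09252444]
circle ((401.5647277832031, 312.55975341796875), 31.064910888671875)
[[ 1.      0.0033  0.0038]
 [-0.0038 -0.0011  1.    ]
 [ 0.0033 -1.     -0.0011]]
max 0.82
[[0,-0.01,0.01,-0.01,0.82,-0,1],[0,-0.01,0.01,-0.01,0.82,-0,1],[0,-0.01,0.01,-0.01,0.82,-0,1],[0,-0.01,0.01,-0.01,0.82,-0,1]]
```

View pics/w17.png

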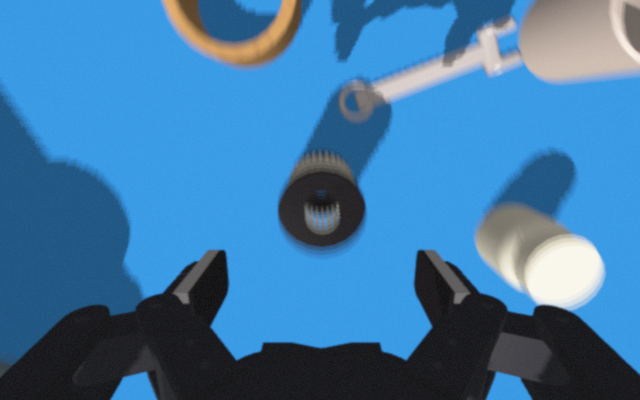

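Call:
step_arm([
  [0,0,0.01,-0.01,0.82,0,1],
  [0,0,0.01,-0.01,0.82,0,1],
  [0,0,0.01,-0.01,0.82,0,1],
  [0,0,0.01,0,0.8,-0.02,1],
  [0,0,0,0,0,0,0.7],
  [0,0,0,0,0,0,0.4],
  [0,0,0,0,0,0,0.4],
  [0,0,0,0,0,0,0.4],
])

```text
time_s: 19.45
eef_pos: [0.401, 0.3124, 0.0543]
eef_rot: [-0.707, 0.707, -0.001, 0.0]
wrist_force: [-0.1, 0.0, -2.1]
opening: 0.703
```

```bash
python3 - <<'E'
from h import *
p,r=cur()
im,d=ctrl.camera("wrist"); cv2.imwrite("pics/w18.png",im)
E
```

```text
t 19.45 pos [0.401  0.3124 0.0543] rot [-7.068e-01  7.074e-01 -1.300e-03  3.000e-04] F [-0.1  0.  -2.1] op 0.703 q [ 0.428  0.276  1.897 -0.     0.97   0.43 ]
```

View pics/w18.png

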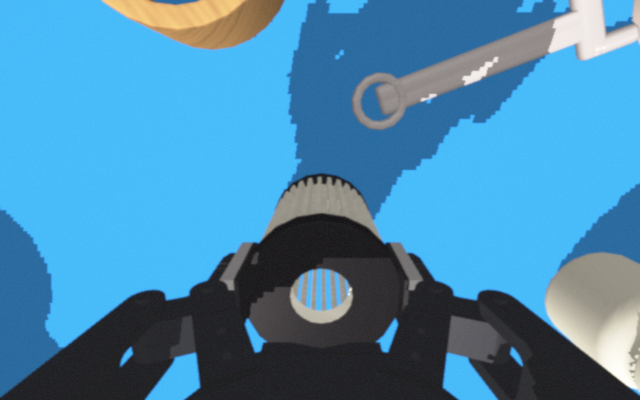

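The cartridge is gripped at a 60 mm opening. I'll lift it and carry it over the box.

Call:
step_arm([
  [0,0,0,0,-0.5,0,0.4],
  [0,0,0,0,-0.9,0,0.4],
  [0,0,0,0,-0.9,0,0.4],
  [0,0,0,0.1,-0.9,-0.3,0.4],
  [0,0,0,0.2,-0.9,-0.8,0.4],
  [0,0,0,0.2,-0.9,-0.9,0.4],
  [0,0,0,0.2,-0.9,-0.9,0.4],
  [0,0,0,0.2,-0.5,-0.9,0.4],
  [0,0,0,0.2,0,-0.9,0.4],
  [0,0,0,0.2,0,-0.9,0.4],
])

```text
time_s: 20.5
eef_pos: [0.4397, 0.1434, 0.2465]
eef_rot: [-0.707, 0.708, -0.001, 0.0]
wrist_force: [0.7, 0.0, -1.3]
opening: 0.696
```

```bash
python3 - <<'E'
from h import *
p,r=cur()
V=Rxyz([1,.016,0],[0,0,-1])
im,d=ctrl.camera("wrist"); cv2.imwrite("pics/w19.png",im)
plan(p,r,[.5005,-.1567,.245],V,11,op=.4)
E
```

```text
t 20.5 pos [0.4397 0.1434 0.2465] rot [-7.065e-01  7.077e-01 -8.000e-04  2.000e-04] F [ 0.7  0.  -1.3] op 0.696 q [ 0.059 -0.092  1.859 -0.002  1.375  0.061]
max 0.91
[[0,-0.02,-0,0.19,0.01,-0.91,0.4],[0,-0.02,-0,0.18,0.01,-0.91,0.4],[0,-0.02,-0,0.18,0.01,-0.91,0.4],[0,-0.02,-0,0.18,0.01,-0.91,0.4],[0,-0.02,-0,0.18,0.01,-0.91,0.4],[0,-0.02,-0,0.18,0.01,-0.91,0.4],[0,-0.02,-0,0.18,0.01,-0.91,0.4],[0,-0.02,-0,0.18,0,-0.91,0.4],[0,-0.02,-0,0.17,0,-0.91,0.4],[0,-0.02,-0,0.17,0,-0.91,0.4],[0,-0.02,-0,0.17,0,-0.91,0.4]]
```

View pics/w19.png

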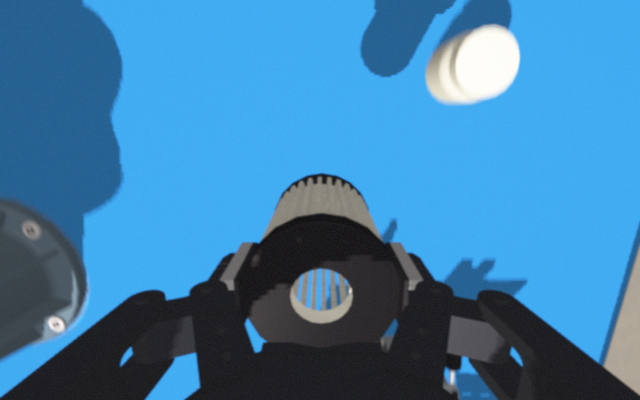

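Call:
step_arm([
  [0,0,0,0.18,0,-0.91,0.4],
  [0,0,0,0.18,0,-0.91,0.4],
  [0,0,0,0.18,0,-0.91,0.4],
  [0,0,0,0.18,0,-0.91,0.4],
  [0,0,0,0.18,0,-0.91,0.4],
  [0,0,0,0.18,0,-0.91,0.4],
  [0,0,0,0.18,0,-0.91,0.4],
  [0,0,0,0.18,0,-0.91,0.4],
  [0,0,0,0.18,0,-0.91,0.4],
  [0,0,0,0.18,0,-0.91,0.4],
])

```text
time_s: 21.55
eef_pos: [0.4928, -0.1296, 0.2458]
eef_rot: [-0.706, 0.708, -0.002, -0.0]
wrist_force: [-0.7, 0.8, -0.7]
opening: 0.697
```

Call:
step_arm([
  [0,-0.1,0,0.15,0.1,-0.85,0.4],
  [0,0,0,0,0,0,0.4],
])

```text
time_s: 21.75
eef_pos: [0.4973, -0.1567, 0.2424]
eef_rot: [-0.706, 0.708, 0.001, -0.003]
wrist_force: [0.4, -0.2, -1.4]
opening: 0.697
```

```bash
python3 - <<'E'
from h import *
p,r=cur(); print(r.as_matrix().round(4))
c=cal("wrist"); im,d=ctrl.camera("wrist"); cv2.imwrite("pics/w20.png",im)
P,m=cloud("wrist",d,c)
zt=p[2]+.036  # cartridge top expected: TCP-.0543+.09
for w in (.004,):
    s=m&(abs(P[...,2]-zt)<w)&(np.hypot(P[...,0]-p[0],P[...,1]-p[1])<.045); q=P[s]; print("cart top",s.sum(),q.min(0),q.max(0),cv2.minEnclosingCircle((q[:,:2]*1000).astype(np.float32)))
for n in ("side","top"):
    im,d=ctrl.camera(n); cv2.imwrite(f"pics/{n}5.png",cv2.resize(im[60:260,260:460],None,fx=3,fy=3,interpolation=cv2.INTER_CUBIC)); P,m=cloud(n,d)
    s=m&(P[...,2]<.08+.15)&(P[...,2]>.07)&(np.hypot(P[...,0]-.502,P[...,1]+.157)<.04)
    print(n,s.sum(),P[s].min(0) if s.any() else '',P[s].max(0) if s.any() else '')
plan(p,r,[.5005,-.1567,.245],Rxyz([1,.016,0],[0,0,-1]),1,op=.4)
E
```

```text
t 21.75 pos [ 0.4973 -0.1567  0.2424] rot [-0.7061  0.7081  0.0009 -0.0034] F [ 0.4 -0.2 -1.4] op 0.697 q [-0.531  0.052  1.726 -0.004  1.365 -0.536]
[[ 1.     -0.0036 -0.006 ]
 [ 0.006  -0.0029  1.    ]
 [-0.0036 -1.     -0.0029]]
cart top 14710 [ 0.45304077 -0.1789981   0.27436604] [ 0.53868944 -0.12423409  0.28234631] ((495.8651123046875, -148.68096923828125), 42.82466125488281)
side 332 [ 0.46829848 -0.16335642  0.07253571] [ 0.52573601 -0.12272964  0.22984783]
top 37 [ 0.46757352 -0.14945094  0.19087472] [ 0.48955371 -0.12666228  0.22192161]
max 0.11
[[0.03,-0.1,-0.03,0.11,-0.09,0,0.4]]
```

View pics/w20.png

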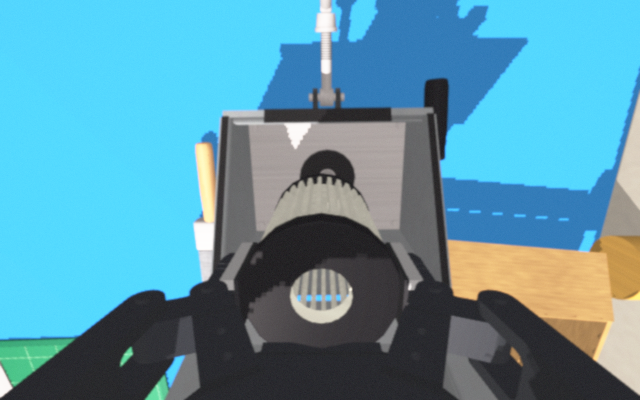

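View pics/side5.png

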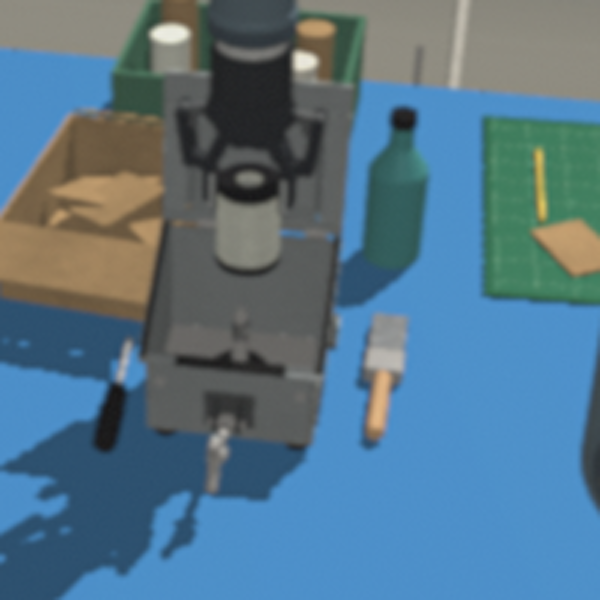

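```bash
python3 - <<'E'
from h import *
c=cal("side")
f=lambda X:((w2pix("side",X,c)-[260,60])*3).round(1)
print("spindle tip/foot",f([.501,-.1567,.125]),f([.501,-.1567,.05]))
cx=[.4973+.0005,-.1567+.0002]
for z in (.19,.235,.278): print("cart axis",z,f(cx+[z]))
for s in (-1,1): print("cart side edge z.235",f([cx[0]+s*.0304,cx[1]-s*.006,.235]))
im=cv2.imread("pics/side5.png"); cv2.imwrite("pics/side5z.png",cv2.resize(im[150:390,150:350],None,fx=3,fy=2.5,interpolation=cv2.INTER_CUBIC)[:600])
E
```

```text
spindle tip/foot [241.7 309.7] [240.3 368.5]
cart axis 0.19 [246.2 256.1]
cart axis 0.235 [247.2 216.9]
cart axis 0.278 [248.2 178. ]
cart side edge z.235 [277.9 223.7]
cart side edge z.235 [217.  210.3]
```

View pics/side5z.png

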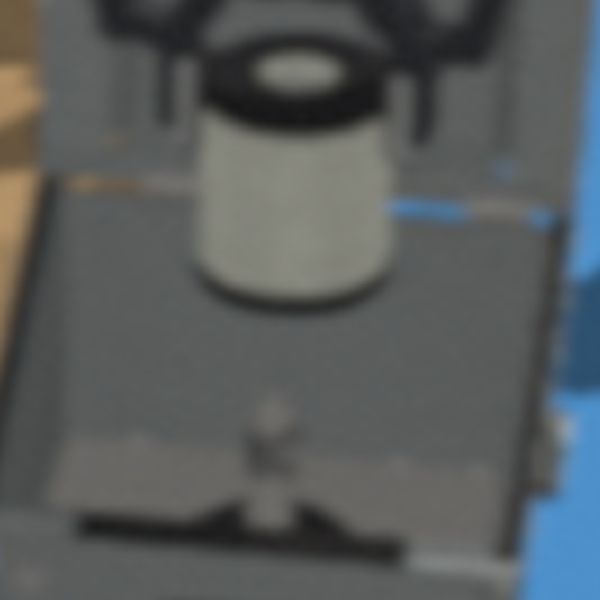

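Call:
step_arm([
  [0.03,-0.1,-0.1,0.13,0,0,0.4],
  [0,0,-0.05,0,0.8,0,0.4],
  [0,0,0,0,0.8,0,0.4],
  [0,0,0,0,0.5,0,0.4],
  [0,0,0,0,0.3,0,0.4],
])

```text
time_s: 22.4
eef_pos: [0.5017, -0.1533, 0.1695]
eef_rot: [0.707, -0.707, -0.012, 0.003]
wrist_force: [-0.4, -4.0, -0.2]
opening: 0.699
```

```bash
python3 - <<'E'
from h import *
p,r=cur(); print(r.as_matrix().round(4))
im,d=ctrl.camera("side"); cv2.imwrite("pics/side6.png",cv2.resize(im[100:200,300:380],None,fx=6,fy=6,interpolation=cv2.INTER_CUBIC))
E
```

```text
t 22.4 pos [ 0.5017 -0.1533  0.1695] rot [ 0.7075 -0.7066 -0.0115  0.0032] F [-0.4 -4.  -0.2] op 0.699 q [-0.527  0.127  1.801  0.008  1.205 -0.551]
[[ 0.9997  0.0118 -0.0208]
 [ 0.0208  0.0013  0.9998]
 [ 0.0119 -0.9999  0.001 ]]
```

View pics/side6.png

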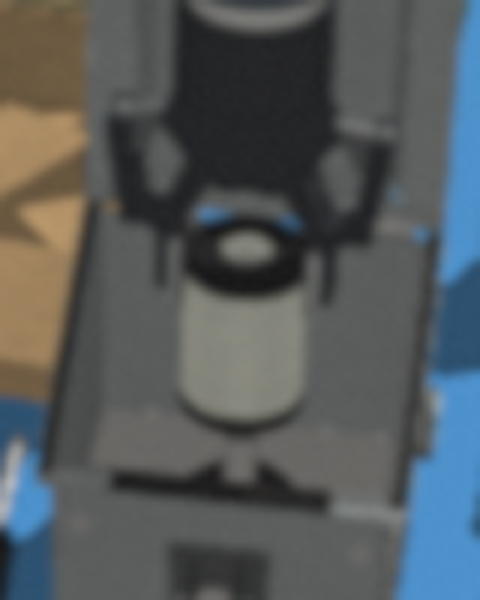

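Call:
step_arm([
  [0,0,0.1,0,0,0,0.4],
  [0,0,0,0,0,0,0.4],
])

```text
time_s: 22.65
eef_pos: [0.5025, -0.1539, 0.1713]
eef_rot: [0.708, -0.707, -0.008, 0.006]
wrist_force: [0.7, 0.4, -1.1]
opening: 0.702
```

```bash
python3 - <<'E'
from h import *
p,r=cur(); print(r.as_matrix().round(4)); im,d=ctrl.camera("top"); p,r=cur()
cv2.imwrite("pics/top6.png",cv2.resize(im[150:270,300:440],None,fx=5,fy=5,interpolation=cv2.INTER_CUBIC))
E
```

```text
t 22.65 pos [ 0.5025 -0.1539  0.1713] rot [ 0.7075 -0.7066 -0.0077  0.0061] F [ 0.7  0.4 -1.1] op 0.702 q [-0.525  0.133  1.79   0.002  1.218 -0.545]
[[ 0.9998  0.0022 -0.0195]
 [ 0.0195  0.0013  0.9998]
 [ 0.0023 -1.      0.0012]]
t 22.7 pos [ 0.5025 -0.154   0.1713] rot [ 0.7075 -0.7067 -0.0078  0.0059] F [ 0.6  0.1 -1.9] op 0.698 q [-0.525  0.132  1.79   0.002  1.217 -0.545]
```

View pics/top6.png

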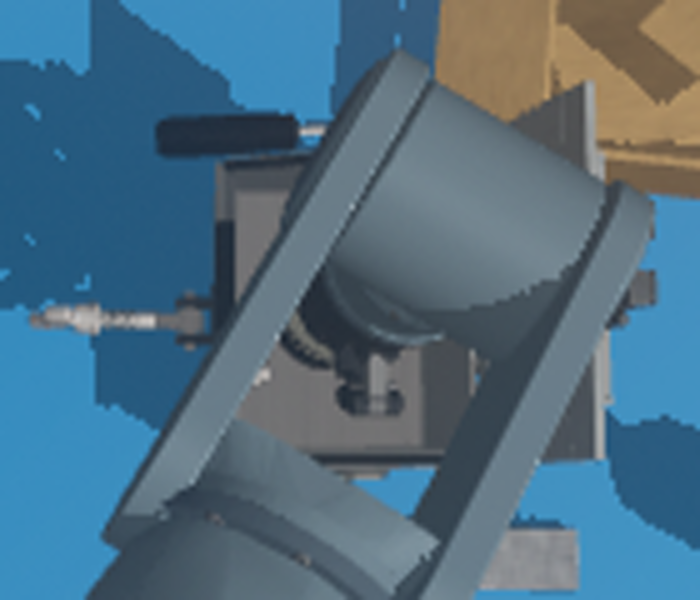

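```bash
python3 - <<'E'
from h import *
im,d=ctrl.camera("top"); P,m=cloud("top",d)
# crop px -> full px
for cu,cv_ in ((630,200),(645,220),(600,260),(560,330),(500,450),(560,230),(420,70),(480,150),(595,150),(603,440)):
    u=300+cu/5; v=150+cv_/5
    print((cu,cv_),P[int(round(v)),int(round(u))].round(3))
# lowest / most -y arm points
s=m&(P[...,2]>.2)&(P[...,1]<-.19)&(P[...,0]>.3)&(P[...,0]<.7)
q=P[s]
for z0 in np.arange(.2,.6,.03):
    k=(q[:,2]>z0)&(q[:,2]<z0+.03)
    if k.sum(): print(z0.round(2),k.sum(),"x",q[k,0].min().round(3),q[k,0].max().round(3),"y",q[k,1].min().round(3),q[k,1].max().round(3))
im,d=ctrl.camera("side"); cv2.imwrite("pics/side7.png",cv2.resize(im[0:200,240:440],None,fx=3,fy=3,interpolation=cv2.INTER_CUBIC))
E
```

```text
(630, 200) [ 0.506 -0.213  0.522]
(645, 220) [ 0.498 -0.218  0.526]
(600, 260) [ 0.481 -0.197  0.537]
(560, 330) [ 0.453 -0.18   0.546]
(500, 450) [ 0.408 -0.154  0.563]
(560, 230) [ 0.493 -0.184  0.531]
(420, 70) [ 0.556 -0.133  0.518]
(480, 150) [ 0.523 -0.154  0.528]
(595, 150) [ 0.568 -0.262  0.298]
(603, 440) [ 0.435 -0.349 -0.001]
0.2 1 x 0.597 0.597 y -0.233 -0.233
0.23 12 x 0.586 0.596 y -0.237 -0.233
0.26 61 x 0.413 0.596 y -0.269 -0.236
0.29 139 x 0.413 0.596 y -0.27 -0.24
0.32 179 x 0.415 0.597 y -0.262 -0.243
0.35 10 x 0.482 0.519 y -0.264 -0.251
0.38 35 x 0.483 0.516 y -0.264 -0.252
0.47 4 x 0.512 0.519 y -0.214 -0.21
0.5 176 x 0.469 0.527 y -0.225 -0.19
0.53 180 x 0.446 0.499 y -0.216 -0.19
```

View pics/side7.png

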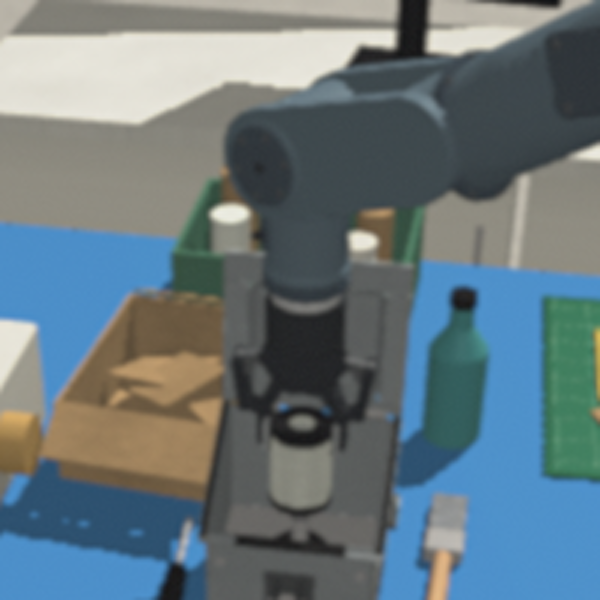

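The wrist fork reaches y = -0.225 and the lid starts at y = -0.243 or further back, so there's about 20 mm of clearance. I'll lower gradually.

Call:
step_arm([
  [0,0.1,0,-0.03,0.2,-0.06,0.4],
  [0,0.05,0,0,0.4,0,0.4],
  [0,0,0,0,0.4,0,0.4],
  [0,0,0,0,0,0,0.4],
])

```text
time_s: 23.2
eef_pos: [0.5, -0.1555, 0.1379]
eef_rot: [0.708, -0.706, -0.001, 0.001]
wrist_force: [-0.2, -1.0, -1.0]
opening: 0.701
```

Call:
step_arm([
  [0,0,0,0,0.4,0,0.4],
  [0,0,0,0,0.3,0,0.4],
  [0,0,0,0,0.2,0,0.4],
  [0,0,0,0,0.1,0,0.4],
  [0,0,0,0,0,0,0.4],
])

```text
time_s: 23.7
eef_pos: [0.5007, -0.1556, 0.1097]
eef_rot: [0.708, -0.706, -0.001, 0.001]
wrist_force: [0.1, 0.2, -1.2]
opening: 0.699
```

Call:
step_arm([
  [0,0,0,0,0.07,0,0.4],
  [0,0,0,0,0.05,0,0.4],
  [0,0,0,0,0.03,0,0.4],
  [0,0,0,0,0,0,0.4],
])

```text
time_s: 24.1
eef_pos: [0.501, -0.1558, 0.1058]
eef_rot: [0.708, -0.707, -0.002, 0.001]
wrist_force: [0.3, -0.3, -1.8]
opening: 0.7
```

Call:
step_arm([
  [0,0,0,0,0.03,0,0.4],
  [0,0,0,0,0.03,0,0.4],
  [0,0,0,0,0,0,0.4],
])

```text
time_s: 24.4
eef_pos: [0.5012, -0.1559, 0.1041]
eef_rot: [0.708, -0.707, -0.002, 0.001]
wrist_force: [0.3, 0.1, -1.4]
opening: 0.695
```

Call:
step_arm([
  [0,0,0,0,0.04,0,0.4],
  [0,0,0,0,0,0,0.4],
])

```text
time_s: 24.6
eef_pos: [0.5012, -0.1559, 0.104]
eef_rot: [0.708, -0.707, -0.002, 0.001]
wrist_force: [-3.1, 2.0, 9.6]
opening: 0.693
```

There's floor contact: Fz rose to 9.6 N and z stopped at 0.104. I'll release and look.

Call:
step_arm([
  [0,0,0,0,-0.03,0,0.4],
  [0,0,0,0,0,0,0.75],
  [0,0,0,0,0,0,0.85],
  [0,0,0,0,0,0,0.9],
])

```text
time_s: 25.0
eef_pos: [0.5011, -0.1558, 0.1036]
eef_rot: [0.708, -0.707, -0.002, 0.001]
wrist_force: [-0.4, 1.4, -0.1]
opening: 0.9
```

```bash
python3 - <<'E'
from h import *
p,r=cur()
im,d=ctrl.camera("wrist"); cv2.imwrite("pics/w21.png",im)
E
```

```text
t 25.0 pos [ 0.5011 -0.1558  0.1036] rot [ 7.076e-01 -7.066e-01 -1.700e-03  6.000e-04] F [-0.4  1.4 -0.1] op 0.9 q [-0.529  0.225  1.837  0.002  1.079 -0.534]
```

View pics/w21.png

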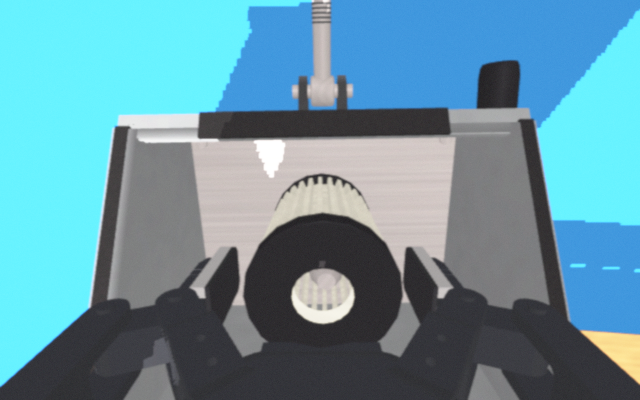

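The fingers are clear on both sides and the spindle shows inside the bore at (322,285). I'll withdraw straight up.

Call:
step_arm([
  [0,0,0,0,-0.3,0,0.9],
  [0,0,0,0,-0.6,0,0.9],
  [0,0,0,0,-0.9,0,0.9],
  [0,0,0,0,-0.9,0,0.9],
  [0,0,0,0,-0.9,0,0.9],
  [0,0,0,0,-0.9,0.2,0.9],
  [0,0,0,0,-0.9,0.5,0.9],
  [0,0,0,0,-0.9,0.8,0.9],
  [0,0,0,0,-0.9,0.9,0.9],
  [0,0,0,0,-0.9,0.9,0.9],
])

```text
time_s: 26.05
eef_pos: [0.5, -0.0563, 0.3487]
eef_rot: [0.708, -0.707, -0.002, 0.0]
wrist_force: [1.0, -1.1, -0.7]
opening: 0.905
```

```bash
python3 - <<'E'
from h import *
p,r=cur()
c=cal("wrist"); im,d=ctrl.camera("wrist"); cv2.imwrite("pics/w22.png",im)
P,m=cloud("wrist",d,c)
s=m&(abs(P[...,2]-.14)<.012)&(np.hypot(P[...,0]-.501,P[...,1]+.156)<.045); q=P[s]
print("cart top",s.sum(),plane(q)[:2],cv2.minEnclosingCircle((q[:,:2]*1000).astype(np.float32)),np.percentile(q[:,2],[5,50,95]))
s=m&(abs(P[...,0]-.502)<.08)&(P[...,1]<-.21)&(P[...,1]>-.3)&(P[...,2]>.2); 
if s.sum()>50:
    n=plane(P[s])[1]; print("lid plane",n, "theta~",np.degrees(np.arctan2(n[2],abs(n[1]))))
print("nut",[(round(x["p"],2),toworld("wrist",x["point"],c).round(4).tolist()) for x in ctrl.boxes_of("nut_grip","wrist")[:2]])
im,d=ctrl.camera("side"); cv2.imwrite("pics/side8.png",im); cv2.imwrite("pics/side8z.png",cv2.resize(im[60:240,250:450],None,fx=4,fy=3.3,interpolation=cv2.INTER_CUBIC))
P,m=cloud("side",d)
s=m&(abs(P[...,0]-.502)<.08)&(P[...,1]<-.21)&(P[...,1]>-.3)&(P[...,2]>.2)
if s.sum()>50:
    cc,n,k,sd=plane(P[s]); print("side lid plane",cc,n,k,sd)
s=m&(P[...,2]>.13)&(P[...,2]<.155)&(np.hypot(P[...,0]-.501,P[...,1]+.156)<.04); print("side cart top z",np.percentile(P[s][:,2],[5,50,95]))
E
```

```text
t 26.05 pos [ 0.5    -0.0563  0.3487] rot [ 7.075e-01 -7.067e-01 -1.800e-03  2.000e-04] F [ 1.  -1.1 -0.7] op 0.905 q [-0.35  -0.06   1.627  0.002  1.574 -0.352]
cart top 1721 (array([ 0.49913281, -0.15311751,  0.13970311]), array([-1.29397914e-03, -2.02267641e-04,  9.99999142e-01])) ((498.9872131347656, -153.60296630859375), 31.076824188232422) [0.13287497 0.13961366 0.14082987]
lid plane [-0.0194995   0.99201228  0.12462507] theta~ 7.1604731223237845
nut [(0.59, [0.4985, 0.0065, 0.0671]), (0.38, [0.5023, -0.2024, 0.109])]
side lid plane [ 0.49986129 -0.25528291  0.2606211 ] [-0.04955739 -0.99846347  0.02479437] 1489 0.006518704610163415
side cart top z [0.13188367 0.13953118 0.14367836]
```

View pics/side8z.png

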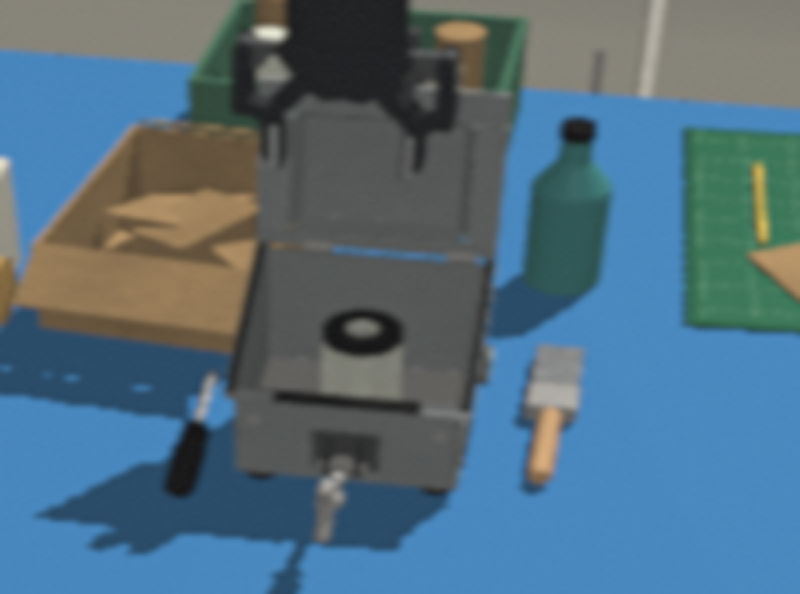

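View pics/w22.png

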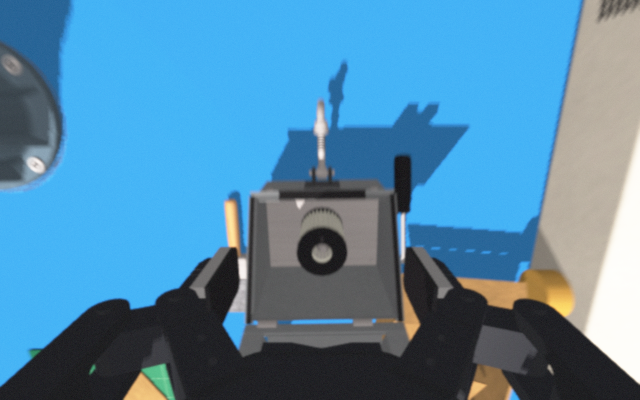

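```bash
python3 - <<'E'
from h import *
for n in ("wrist","top"):
    c=cal(n); im,d=ctrl.camera(n); P,m=cloud(n,d,c)
    Q=P-PIV; a=Q@ax; f=Q[...,1]; h=Q[...,2]
    for lo,hi in ((.02,.035),(.035,.05),(.05,.062),(.062,.075),(.075,.09),(.09,.105)):
        s=m&(abs(a)<.009)&(f>lo)&(f<hi)&(h>-.03)&(h<.06)
        if s.sum()>2: print(n,lo,s.sum(),"top z above pivot",np.percentile(h[s],[10,50,90]).round(4),"f",f[s].mean().round(3))
    ing=m&(abs(a)<.009)&(f>.02)&(f<.062)&(h>-.03)&(h<.06)
    if ing.sum()>5:
        k=np.polyfit(f[ing],h[ing],1); print(n,"slope",k, "angle from vertical",90-np.degrees(np.arctan(k[0])),"swing",np.pi/2-np.arctan(k[0])-.4887)
cv2.imwrite("pics/top9.png",im)
for th in ["paint_pot","screwdriver","brush","wrench","mug","tape_roll","water_bottle"]:
    r=ctrl.boxes_of(th,"top"); print(th,[(round(x["p"],2),toworld("top",x["point"]).round(3).tolist()) for x in r[:1]])
st()
E
```

```text
wrist 0.02 71 top z above pivot [0.0066 0.0089 0.0106] f 0.027
wrist 0.035 80 top z above pivot [0.0101 0.0122 0.0145] f 0.042
wrist 0.05 82 top z above pivot [0.0129 0.0162 0.0226] f 0.057
wrist 0.062 119 top z above pivot [0.0178 0.0218 0.0316] f 0.068
wrist 0.075 105 top z above pivot [0.0389 0.0459 0.048 ] f 0.082
wrist 0.09 71 top z above pivot [0.     0.0057 0.0437] f 0.096
wrist slope [ 3.04956377e-01 -4.63750080e-07] angle from vertical 73.04058083322866 swing 0.7860986231089032
top 0.02 16 top z above pivot [0.0071 0.0102 0.0125] f 0.028
top 0.035 20 top z above pivot [0.0085 0.0121 0.0162] f 0.044
top 0.05 16 top z above pivot [0.0139 0.0177 0.0214] f 0.057
top 0.062 26 top z above pivot [0.0162 0.022  0.0326] f 0.068
top 0.075 19 top z above pivot [0.0096 0.0451 0.0485] f 0.082
top slope [0.24777914 0.00226334] angle from vertical 76.08358000552002 swing 0.8392089778008497
paint_pot [(0.59, [0.586, 0.248, 0.076])]
screwdriver [(0.63, [0.486, -0.237, 0.189])]
brush [(0.93, [0.359, -0.26, 0.019])]
wrench [(0.58, [0.495, 0.408, 0.008])]
mug [(0.96, [0.612, 0.453, 0.043])]
tape_roll [(0.96, [0.343, 0.463, 0.044])]
water_bottle [(0.69, [0.371, -0.448, 0.124])]
t 26.65 pos [ 0.5001 -0.0576  0.3461] rot [ 0.7077 -0.7065 -0.001   0.0008] F [-0.   0.  -0.1] op 0.903 q [-0.352 -0.057  1.629  0.002  1.571 -0.354]
```

View pics/top9.png

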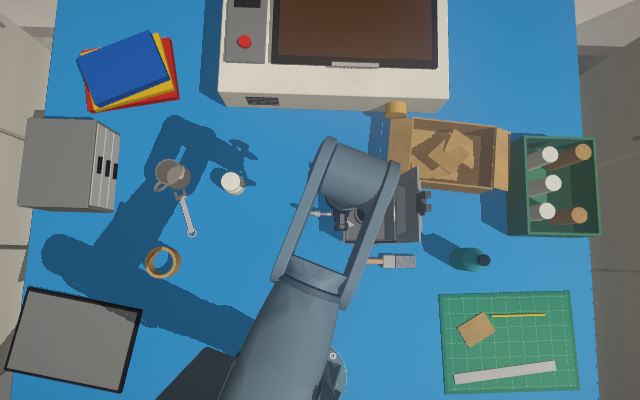

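Final checks:
- **Cartridge:** upright, with its top at 139.7 mm against the 140 mm target.
- **Lid:** leaning back about 7°.
- **Bolt:** down at about 0.85 rad.
- **Other things:** all standing where they were.
- **Gripper:** free of everything.

Handing in.

```bash
python3 - <<'E'
from h import *
print(ctrl.hand_in())
E
```

```text
the job is handed in; nothing more can be done
None
```

The new cartridge is on the spindle and fully home, and the filter box is left open as you asked. I handed the job in at about 26.7 s of the 72 s allowed; the hand-in gives no verdict.

**What I did**
- **Wing nut:** I turned it to about 3.1 rad; you asked for at least 2.4. It rose about 4.5 mm, which matches its thread. This comes from the tool's turn while gripping the wings, not from a separate measurement afterwards.
- **Bolt:** I swung it forward and down and left it there.
- **Lid:** I lifted it by the lug and laid it back until it met its stop. The last 4.5 mm push moved it only 1.4 mm, and the force rose to 14 N.
- **Cartridge:** I lowered it in small steps until the floor pushed back with about 10 N, then let go and backed away straight up.

**Last checks**
- **Cartridge:** its top is level at 139.7 mm, against the expected 140 mm, and it sits round the spindle.
- **Lid:** the wrist camera puts the lean at about 7°, close to the stop's 8°. A rough fit from the side camera disagreed, but it was noisy and partly blocked by the gripper.
- **Bolt:** the tool's path put it at 0.93 rad when I let go. Camera estimates at the end ran from 0.79 to 0.87, and I take it as about 0.85. All are above the 0.75 needed.
- **Other things:** the pot, wrench, mug, tape roll and bottle were within about 6 mm of where they started, which is within the detector's error. The brush read 14 mm off, with the arm partly in the way. The detector's screwdriver result was wrong (it pointed at the lid), but the pictures show the screwdriver still in place.

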